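# Set out the coffee condiment tray

### The job

Finish the condiment tray, on which the green tea tin already stands at one corner and must stay. Judged by the sides of the tray as you look over it from the robot: stand the steel-capped pale shaker on the corner pad beside the tin, to its left or right, in the tin's own row; the black-capped shaker on the corner pad directly in front of or behind the tin; the sugar jar (glass, grey lid) on the corner diagonally across from the tin; and the amber honey jar with the yellow lid on the centre pad between them all. Each must stand upright and centred on its pad, set down rather than dropped, with nothing knocked over, and the coffee tamper is not wanted: leave it where it is.

Things in the scene. Friction and masses are not known exactly. Their poses are not given: they have to be found in the camera images.
- cocoa_shaker_mid (a point): steel-capped shaker: pale, near-white round shaker with a domed perforated cap of the same pale steel, 64 mm in diameter, 110 mm tall, upright, loose, about 0.2 kg. Point: on its axis, half-way up, 55 mm above its underside; z up its axis.
- cinnamon_shaker_mid (a point): black-capped shaker: cream round shaker with a black cap, 64 mm in diameter, 110 mm tall, upright, loose, about 0.2 kg. Point: on its axis, half-way up, 55 mm above its underside; z up its axis.
- jar_1_mid (a point): sugar jar: clear glass jar of white sugar with a grey lid, round, 65 mm in diameter, 100 mm tall, upright, loose, about 0.3 kg. Point: on its axis, half-way up, 50 mm above its underside; z up its axis.
- honey_jar_mid (a point): amber glass honey jar with a yellow lid, round, 60 mm in diameter, 95 mm tall, upright, loose, about 0.3 kg. Behind the loose things stands a fixed blender with a clear hood, 0.43 m tall, its dial reaching to x = 0.64 m. Point: on its axis, half-way up, 47.5 mm above its underside; z up its axis.
- tamper_mid (a point): coffee tamper: pale round steel foot 58 mm in diameter with a brown wooden knob handle, 99 mm tall, standing loose among the things to be moved; not wanted, stays where it is. A kitchen scale with a plate about 0.12 m high stands between these loose things and the tray. Point: on its axis, half-way up, 49.5 mm above its underside.
- tea_tin_mid (a point): green round tea tin with a cream lid, 67 mm in diameter, 117 mm tall, loose, already standing on one corner pad of the tray (which corner changes); stays there. Point: on its axis, half-way up, 58.5 mm above its underside; z up its axis, x and y along the tray's sides.
- tray_centre (a point): centre pad of the tray: a fixed dark wooden square, 236 mm a side, rim 18 mm high, turned up to 0.25 rad, with five round cork pads like the five on a die: centre and four corners, 66 mm from the centre along each side. Pad tops, where things stand, are 14 mm above the worktop. Point: centre of this pad's top; x along the tray away from the robot, y to the left, z up.
- pad_b: one of the three free corner pads of the tray: a round cork disc, 82 mm across, fixed, all alike; which name lies on which corner changes with every start, so go by position. Origin: centre of its underside, 2 mm below the pad's top, on which things stand. x and y along the tray's sides.
- pad_c: one of the three free corner pads of the tray: a round cork disc, 82 mm across, fixed, all alike; which name lies on which corner changes with every start, so go by position. Origin: centre of its underside, 2 mm below the pad's top, on which things stand. x and y along the tray's sides.
- pad_d: one of the three free corner pads of the tray: a round cork disc, 82 mm across, fixed, all alike; which name lies on which corner changes with every start, so go by position. Origin: centre of its underside, 2 mm below the pad's top, on which things stand. x and y along the tray's sides.
There are look-alikes about, which are no part of the job. Leave any pink look-alike of the part that bears jar_1_mid alone.

How it is judged:
By the outcome, as a careful person would: the job done as asked, in the order asked, and still so for the second after the job is handed in, with the robot touching nothing.
It also fails if it takes over 136 s, if anything falls off the work surface, if the arm or the gripper's body presses on something with over 40 N, if the wrist force passes 120 N, or if a joint passes its speed limit or range.

### The arm

A 7-joint arm with a two-finger parallel gripper is mounted at the origin on a cart in front of the work surface, level with it; the furniture and walls round the work are solid. World frame = base frame: x ahead of the robot, y to its left, z up, the work surface at z = 0. Lengths are in m, angles in rad, forces in N, time in s.
With the tool pointing down it reaches from about 0.425 to 1.025 m from the base axis. Payload 9.4 kg.
Tool frame: the origin (TCP) lies on the centre line of the jaws, within the pads' length; the fingertips stand 8 mm ahead of it and the grasp point (between the pads) lies 11 mm behind it; z points along the fingers, y is the direction in which the jaws open and shut (so a half turn about z gives the same grasp; the last joint's range is limited). The gripper opens to 93 mm and grips with 3 to 60 N. Pads are 15 mm wide; open, the fingers measure 128 mm over their backs; the gripper's body (75 mm by 188 mm) begins 65 mm behind the grasp point.
Start: joints at [-1.399, 0.599, -0.003, 1.599, 0.002, 0.943, -0.08], TCP at [0.179, 0.703, 0.227] pointing down, gripper open.
Joint ranges: [-2.57, 2.57], [-0.35, 1.97], [-1.29, 1.29], [0.11, 2.56], [-1.05, 4.19], [0.11, 1.86], [-2.63, 2.63]. Speed limits (rad/s): [2.22, 2.22, 3.01, 3.01, 3.14, 3.14, 3.14].

### API

Orientations are given as a unit quaternion [w, x, y, z].
In Python, from station import ctrl gives the robot as it stands.
- The arm moves only by the tool step_arm, never from a script. Its argument "targets" is a list that holds one entry, the list of rows, each a list of 7 numbers: the turn, a rotation vector about the tool's x, y, z in degrees, then the shift along the tool's x, y, z in cm, then the gripper's target within -1 to 1 (fully open at 1, half-way at 0, shut at -1). In form: [[[rx, ry, rz, x, y, z, fingers], ...]]. A call has 1 to 8 rows; each row is the pose to reach, as a shift and turn from the pose commanded when the call began, along the tool's axes at that moment; what a row does not reach only later rows make up. A row lasts 1/8 s, in which the tool goes at most 62.5 mm and 10.7 degrees, less where a joint would pass 70% of its speed; a pose out of reach is approached as far as the arm can. A call with a gripper value outside its range is refused whole. The fingers move at their own pace and stop on an object; the grip force is fixed at half the most. Time passes only in rows, so rows that repeat a pose let the fingers close. It gives the time, the measured TCP pose, the force and the opening at its end, in the units of the state.
- ctrl.sense(): the state, without advancing time (a new reading comes with each control period).
- ctrl.camera(name): name is "scene" or "top"; returns a dict with "img" (480x640x3 uint8, red, green, blue), "camera_matrix" (3x3 intrinsics, pixels), "camera_from_world" (4x4, takes a point from world to camera coordinates). Camera axes: x right, y down, z forward; pixel columns grow to the right and rows downward; lengths in m; the calibration is good to about 2 mm. A picture is of the moment at which its call begins. There is no depth.
- ctrl.job_done(): hands the job in, once; it reports no verdict.
The state is a dict: "time_s": time; "q": joint angles; "qvel": joint speeds; "joint_efforts": joint torques, N m; "tool_pos": TCP position; "tcp_rot": TCP orientation; "ft_force": force on the tool from outside, world axes, zero at the start; "ft_torque": the same for the moment, N m; "grip_width": finger opening in m.
Only numpy, scipy, OpenCV 4.12 (cv2) and the standard library are available. Lean on these libraries where they do the work, as an engineer would, in place of code of your own. Each camera call takes 0.05 s, during which the arm holds its last target.

## Working session

There is one attempt and no reset: what is moved stays moved. The work goes in short steps, Python scripts to look and compute and a tool call to move; the robot and the scene stay as the last step left them, time stands still between calls to the robot, and variables do not carry over. Pictures are saved under pics/ and viewed, and the job is handed in when it is done.

Besides the shell and the picture viewer there is one more tool, called after ">>>" in YAML: its name, and indented under it one key for each argument. step_arm: Moves the arm, as the interface text tells. Its arguments: {"type":"object","properties":{"targets":{"type":"array"}},"required":["targets"]}

```bash
ls; mkdir -p pics; cat > h.py <<'E'
import numpy as np, cv2
from station import ctrl
def snap(name,tag):
    c=ctrl.camera(name); im=c["img"][:,:,::-1].copy()
    cv2.imwrite(f"pics/{tag}.png",im)
    np.savez(f"pics/{tag}.npz",K=c["camera_matrix"],T=c["camera_from_world"],img=im)
    return c
def load(tag): return np.load(f"pics/{tag}.npz")
def ray(tag,u,v,z):
    d=load(tag);K=d["K"];T=d["T"];R=T[:3,:3];t=T[:3,3]
    o=-R.T@t; r=R.T@np.linalg.solve(K,[u,v,1.]); return o+r*(z-o[2])/r[2]
def proj(tag,p):
    d=load(tag);q=d["T"][:3,:3]@np.array(p)+d["T"][:3,3];q=d["K"]@q;return q[:2]/q[2]
def crop(tag,x0,y0,x1,y1,out,s=4):
    im=load(tag)["img"][y0:y1,x0:x1]; cv2.imwrite(f"pics/{out}.png",cv2.resize(im,None,fx=s,fy=s,interpolation=cv2.INTER_CUBIC))
E
python3 - <<'E'
from h import *
for n in("scene","top"):
    c=snap(n,n+"0"); T=c["camera_from_world"]; print(n,(-T[:3,:3].T@T[:3,3]).round(3),c["camera_matrix"].round(1).tolist(),T[:3,:3].round(2).tolist())
s=ctrl.sense(); print(s)
E
```

```text
pics
scene [-0.392  1.147  1.094] [[476.4, 0.0, 321.4], [0.0, 476.4, 242.6], [0.0, 0.0, 1.0]] [[-0.75, -0.67, 0.01], [-0.41, 0.45, -0.79], [0.52, -0.59, -0.61]]
top [0.184 0.154 1.518] [[453.5, 0.0, 317.4], [0.0, 453.5, 238.9], [0.0, 0.0, 1.0]] [[0.09, -1.0, 0.0], [-0.97, -0.09, -0.21], [0.21, 0.02, -0.98]]
{'time_s': 0.1, 'q': array([-1.39871439,  0.60000708, -0.00255821,  1.6000197 ,  0.00178373,
        0.94293157, -0.07979848]), 'qvel': array([ 0.00081614,  0.00099176, -0.00129987, -0.00271669, -0.00178368,
        0.0012504 , -0.00020666]), 'joint_efforts': array([ 5.66057424e-03, -7.66554880e+01,  1.50228001e+00, -2.52937156e+01,
       -5.22754085e-02,  1.35790664e-02,  6.23092797e-05]), 'tool_pos': array([0.17840788, 0.70227389, 0.22588437]), 'tcp_rot': array([-3.15531510e-05,  1.24039310e-01,  9.92277071e-01, -6.80975016e-04]), 'ft_force': array([0.0458393 , 0.1593591 , 0.28795086]), 'ft_torque': array([ 0.02599751, -0.04203769, -0.02332792]), 'grip_width': 0.09298731285667332}
```

View pics/scene0.png

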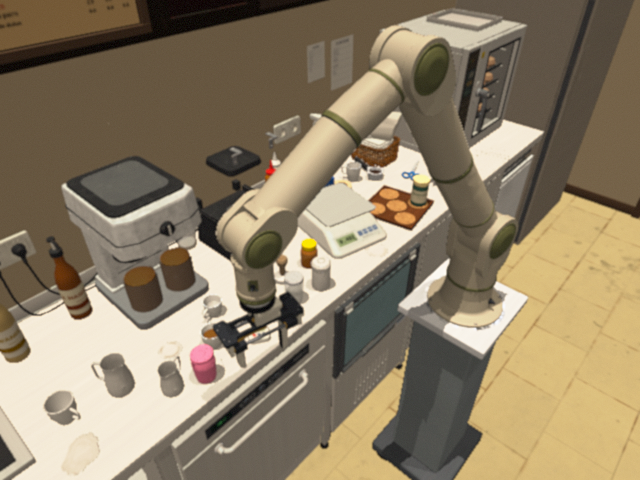

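View pics/top0.png

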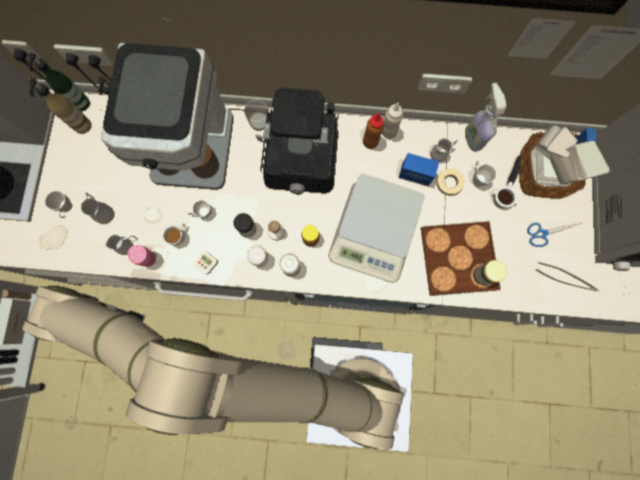

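```bash
python3 - <<'E'
from h import *
crop("top0",225,200,335,285,"c1",7)
crop("top0",410,210,520,305,"c2",6)
crop("scene0",250,220,350,300,"c3",8)
E
```

```text
(no output)
```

View pics/c1.png

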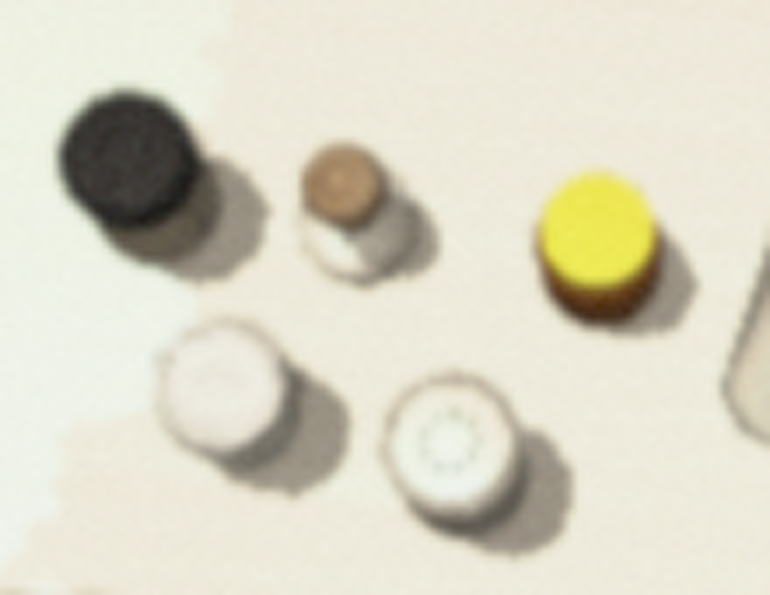

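View pics/c2.png

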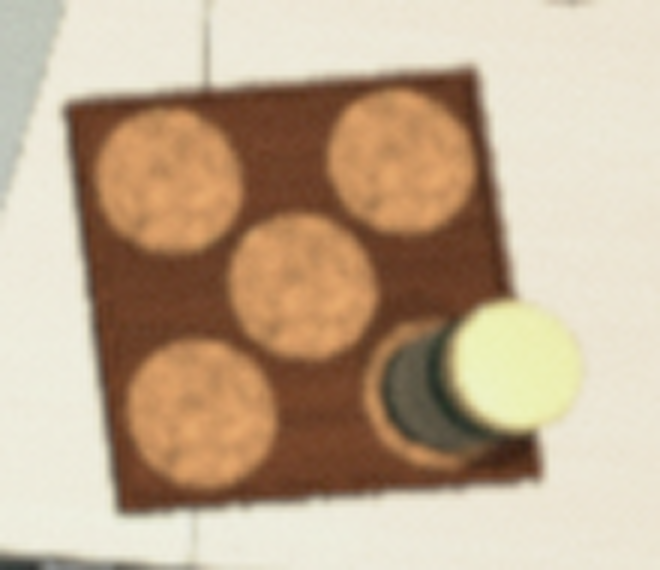

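View pics/c3.png

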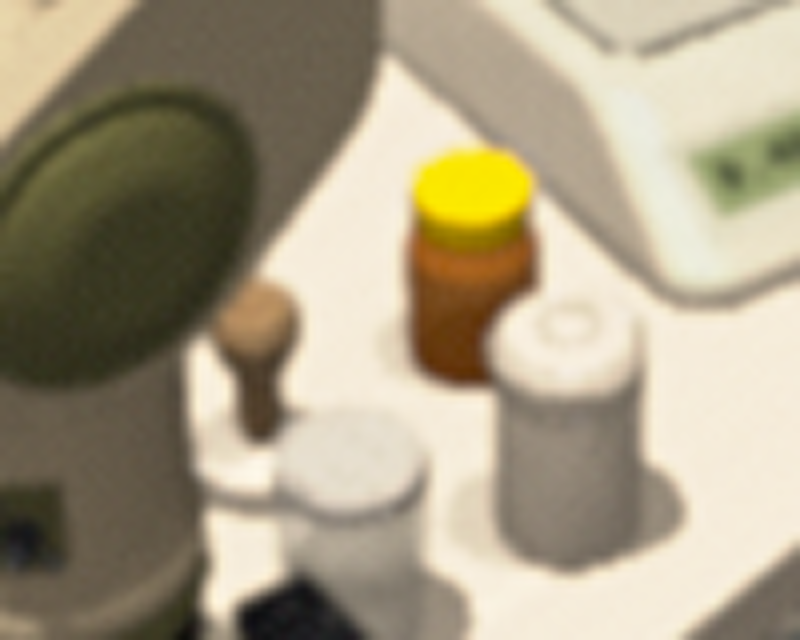

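```bash
cat >> h.py <<'E'
def cp(U,V,x0,y0,s): return ((U+.5)/s-.5+x0,(V+.5)/s-.5+y0)
E
python3 - <<'E'
from h import *
for n,U,V,z in [("black",128,158,.11),("tamper",345,183,.099),("honey",598,230,.095),("sugar",226,387,.1),("steel",449,443,.108)]:
    p=ray("top0",*cp(U,V,225,200,7),z); print(n,p.round(4), "scene px",proj("scene0",p).round(1))
P={}
for n,U,V,z in [("FL",169,181,.014),("FR",400,161,.014),("C",303,286,.014),("NL",201,413,.014),("tin",516,365,.131)]:
    P[n]=ray("top0",*cp(U,V,410,210,6),z); print(n,P[n].round(4),"scene",proj("scene0",P[n]).round(1))
print("edge",np.linalg.norm(P["FL"]-P["FR"]),np.linalg.norm(P["FL"]-P["NL"]),np.linalg.norm(P["FR"]-P["NL"]),((P["FR"]+P["NL"])/2).round(4))
d=P["FL"]-P["FR"];print("yaw",np.arctan2(-d[0],d[1])); d=P["FL"]-P["NL"];print(np.arctan2(d[1],d[0]))
print("NR",P["FR"]+P["NL"]-P["FL"])
# tray corners
for U,V in [(66,102),(475,68),(541,478),(122,512)]: print(ray("top0",*cp(U,V,410,210,6),.018).round(4))
E
```

```text
black [0.5124 0.4196 0.11  ] scene px [258.8 267.3]
tamper [0.5119 0.321  0.099 ] scene px [281.3 255.4]
honey [0.5009 0.2034 0.095 ] scene px [308.1 241.7]
sugar [0.4125 0.3644 0.1   ] scene px [293.7 275.2]
steel [0.3946 0.2607 0.108 ] scene px [320. 260.]
FL [ 0.5316 -0.2273  0.014 ] scene [374.3 207. ]
FR [ 0.5546 -0.3572  0.014 ] scene [388.1 192.7]
C [ 0.478  -0.3041  0.014 ] scene [395.8 204.3]
NL [ 0.4015 -0.2493  0.014 ] scene [403.8 216.9]
tin [ 0.4235 -0.3784  0.131 ] scene [420.6 177.4]
edge 0.131866510935673 0.13188772152783138 0.18722988710394173 [ 0.478  -0.3032  0.014 ]
yaw 0.17535424220912202
0.1675376523315928
NR [ 0.42451803 -0.37914668  0.014     ]
[ 0.5713 -0.1666  0.018 ]
[ 0.6115 -0.3974  0.018 ]
[ 0.3813 -0.4359  0.018 ]
[ 0.3425 -0.2066  0.018 ]
```

```bash
python3 - <<'E'
from h import *
crop("scene0",340,165,440,240,"c4",8)
for u,v,z in [(425,205,.12),(413,262,.1),(332,250,.1),(360,180,.12)]: print(ray("top0",u,v,z).round(3))
E
```

```text
[ 0.617 -0.156  0.12 ]
[ 0.433 -0.13   0.1  ]
[0.449 0.128 0.1  ]
[0.683 0.057 0.12 ]
```

View pics/c4.png

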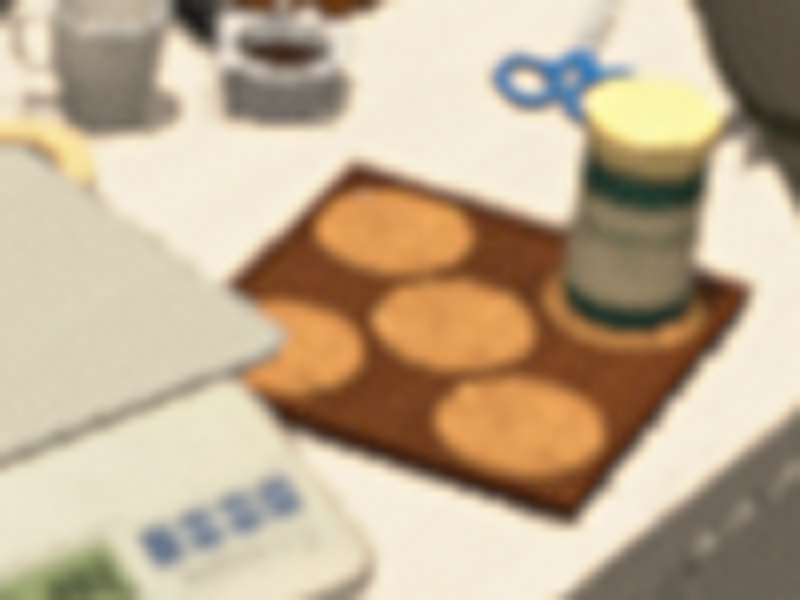

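>>> step_arm:
  targets:
    - [[0, 0, 9.5, 0, 0, 0, 1], [0, 0, 19, 0, -4, 0, 1], [0, 0, 28.5, 0, -10, 0, 1], [0, 0, 38, 0, -16, 0, 1], [0, 0, 47.5, 0, -22, 0, 1], [0, 0, 57, 0, -27, 0, 1], [0, 0, 66, 0, -30, 0, 1], [0, 0, 66, 0, -30, 0, 1]]

```text
time_s: 1.1
tool_pos: [0.1041, 0.4098, 0.2267]
tcp_rot: [0.0, 0.645, 0.764, -0.001]
ft_force: [-0.7, 0.7, 1.1]
grip_width: 0.0929
```

```bash
cat >> h.py <<'E'
from scipy.spatial.transform import Rotation as Ro
OBJ=dict(steel=(.3946,.2607),black=(.5124,.4196),honey=(.5009,.2034),sugar=(.4125,.3644),NL=(.4018,-.2498),FR=(.5542,-.3574),FL=(.5318,-.2274),C=(.478,-.3036))
def delta(p,z=None):
    s=ctrl.sense();q=s["tcp_rot"];R=Ro.from_quat([q[1],q[2],q[3],q[0]])
    p=np.array([p[0],p[1],s["tool_pos"][2] if z is None else z])
    ty=R.as_matrix()[:,1]
    print("tcp",s["tool_pos"].round(4),"rot y deg",np.degrees(np.arctan2(ty[1],ty[0])).round(2),"z",R.as_matrix()[:,2].round(4),"delta cm",(100*R.inv().apply(p-s["tool_pos"])).round(2),"w",s["grip_width"].round(4),"F",s["ft_force"].round(1))
E
python3 -c "
from h import *
delta(OBJ['steel'],.15)"
```

```text
Traceback (most recent call last):
  File "h.py", line 23, in delta
    print("tcp",s["tool_pos"].round(4),"rot y deg",np.degrees(np.arctan2(ty[1],ty[0])).round(2),"z",R.as_matrix()[:,2].round(4),"delta cm",(100*R.inv().apply(p-s["tool_pos"])).round(2),"w",s["grip_width"].round(4),"F",s["ft_force"].round(1))
                                                                                                                                                                                             ^^^^^^^^^^^^^^^^^^^^^
AttributeError: 'float' object has no attribute 'round'
```

```bash
sed -i 's/s\["grip_width"\].round(4)/round(s["grip_width"],4)/' h.py
python3 -c "
from h import *
delta(OBJ['steel'],.15)"
```

```text
tcp [0.1041 0.4098 0.2267] rot y deg 9.71 z [-7.0e-04 -1.1e-03 -1.0e+00] delta cm [-19.59  26.13   7.67] w 0.0929 F [-0.7  0.7  1.1]
```

>>> step_arm:
  targets:
    - [[0, 0, 0, 0, 5, 0, 1], [0, 0, 0, -1, 11, 0, 1], [0, 0, 0, -4, 16, 0, 1], [0, 0, 0, -8, 20, 1, 1], [0, 0, 0, -13, 23, 3, 1], [0, 0, 0, -17, 25, 5, 1], [0, 0, 0, -19.6, 26.1, 7.7, 1], [0, 0, 0, -19.6, 26.1, 7.7, 1]]

```text
time_s: 2.1
tool_pos: [0.3963, 0.261, 0.1481]
tcp_rot: [0.0, 0.645, 0.764, -0.001]
ft_force: [-0.6, 0.7, 0.3]
grip_width: 0.0927
```

```bash
python3 -c "
from h import *
snap('top','top1');snap('scene','scene1')
delta(OBJ['steel'],.053)
crop('top1',215,180,345,290,'c5',6)
crop('scene1',240,200,360,310,'c6',5)"
```

```text
tcp [0.3955 0.2636 0.1496] rot y deg 9.78 z [-3.e-04 -0.e+00 -1.e+00] delta cm [-0.27 -0.14  9.66] w 0.0931 F [0.7 0.3 0.1]
```

View pics/c5.png

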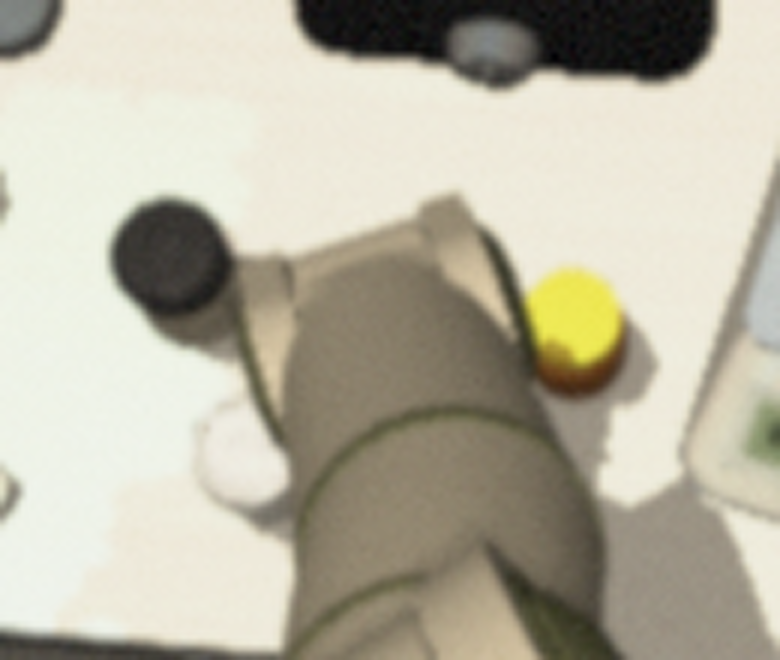

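View pics/c6.png

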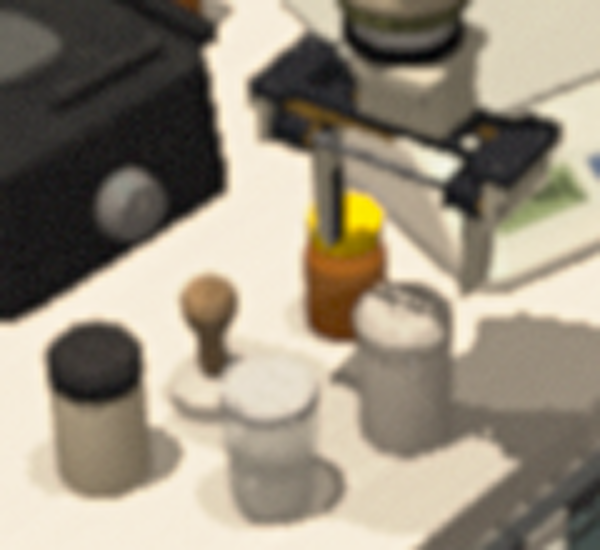

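>>> step_arm:
  targets:
    - [[0, 0, 0, 0, 0, 0, 1], [0, 0, 0, 0, 0, 0, 1]]

```text
time_s: 2.45
tool_pos: [0.3948, 0.2642, 0.1502]
tcp_rot: [-0.0, 0.644, 0.765, 0.001]
ft_force: [0.3, 0.9, -0.0]
grip_width: 0.0931
```

```bash
python3 -c "
from h import *
for i in range(3): delta(OBJ['steel'],.053)"
```

```text
tcp [0.3948 0.2642 0.1502] rot y deg 9.88 z [ 8.e-04  1.e-03 -1.e+00] delta cm [-0.35 -0.09  9.72] w 0.0931 F [ 0.3  0.9 -0. ]
tcp [0.3948 0.2642 0.1502] rot y deg 9.88 z [ 8.e-04  1.e-03 -1.e+00] delta cm [-0.35 -0.09  9.72] w 0.0931 F [ 0.3  0.9 -0. ]
tcp [0.3948 0.2642 0.1502] rot y deg 9.88 z [ 8.e-04  1.e-03 -1.e+00] delta cm [-0.35 -0.09  9.72] w 0.0931 F [ 0.3  0.9 -0. ]
```

>>> step_arm:
  targets:
    - [[0, 0, 0, -0.3, 0, 2, 1], [0, 0, 0, -0.3, 0, 5, 1], [0, 0, 0, -0.3, 0, 8, 1], [0, 0, 0, -0.3, 0, 9.7, 1], [0, 0, 0, -0.3, 0, 9.7, 1], [0, 0, 0, -0.3, 0, 9.7, 1], [0, 0, 0, -0.3, 0, 9.7, 0], [0, 0, 0, -0.3, 0, 9.7, -1]]

```text
time_s: 3.45
tool_pos: [0.3958, 0.2603, 0.0533]
tcp_rot: [0.0, 0.644, 0.765, 0.001]
ft_force: [-0.0, 0.3, -0.4]
grip_width: 0.0775
```

>>> step_arm:
  targets:
    - [[0, 0, 0, 0, 0, 0, -1], [0, 0, 0, 0, 0, 0, -1], [0, 0, 0, 0, 0, 0, -1]]

```text
time_s: 3.82
tool_pos: [0.3954, 0.26, 0.0528]
tcp_rot: [-0.0, 0.644, 0.765, -0.0]
ft_force: [-0.8, -0.1, 3.8]
grip_width: 0.0621
```

```bash
python3 -c "
from h import *
snap('scene','scene2')
delta(OBJ['steel'],.053)
crop('scene2',240,180,380,310,'c7',5)"
```

```text
tcp [0.3954 0.2599 0.0528] rot y deg 9.75 z [-2.e-04  0.e+00 -1.e+00] delta cm [ 0.09 -0.07 -0.02] w 0.0626 F [-0.9 -0.7  5.4]
```

View pics/c7.png

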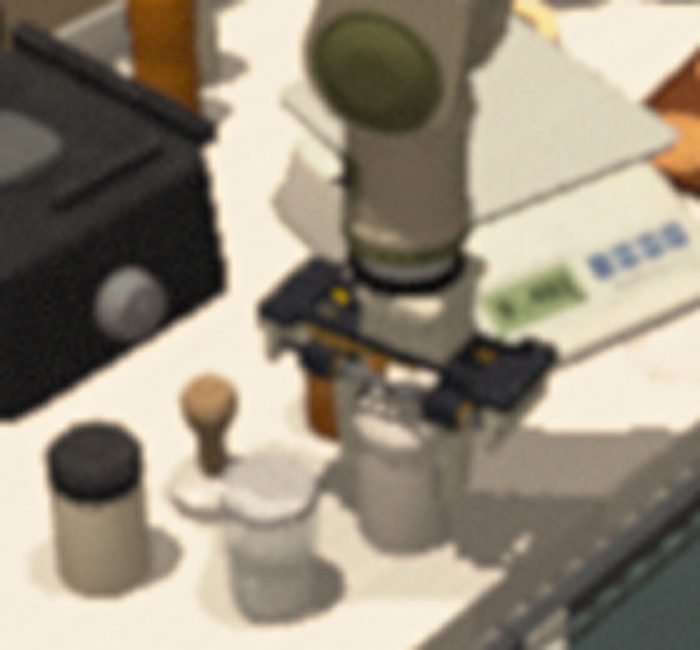

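>>> step_arm:
  targets:
    - [[0, 0, 0, 0, 0, -2, -1], [0, 0, 0, 0, 0, -6, -1], [0, 0, 0, 0, 1, -11, -1], [0, 0, 0, -2, 3, -16, -1], [0, 0, 0, -6, 5, -19, -1], [0, 0, 0, -11, 6, -20, -1], [0, 0, 0, -16.5, 6.5, -20, -1], [0, 0, 0, -22, 6.5, -20, -1]]

```text
time_s: 4.88
tool_pos: [0.4973, 0.0525, 0.2527]
tcp_rot: [0.0, 0.644, 0.765, 0.0]
ft_force: [0.7, 1.2, -1.8]
grip_width: 0.0628
```

>>> step_arm:
  targets:
    - [[0, 0, 0, -5, -0.5, 0, -1], [0, 0, 0, -10, -2, 0, -1], [0, 0, 0, -15, -4.5, 0, -1], [0, 0, 0, -20, -7.5, 0, -1], [0, 0, 0, -24.5, -11, 0, -1], [0, 0, 0, -28, -14, 0, -1], [0, 0, 0, -28.3, -14.5, 0, -1], [0, 0, 0, -28.3, -14.5, 0, -1]]

```text
time_s: 5.88
tool_pos: [0.4017, -0.2491, 0.2525]
tcp_rot: [-0.0, 0.645, 0.764, 0.0]
ft_force: [0.3, 0.3, -1.8]
grip_width: 0.0621
```

```bash
python3 -c "
from h import *
snap('scene','scene3');snap('top','top3')
delta(OBJ['NL'],.12)"
```

```text
tcp [ 0.4026 -0.2482  0.2525] rot y deg 9.84 z [-0.e+00  4.e-04 -1.e+00] delta cm [-0.14 -0.1  13.25] w 0.0626 F [-0.4 -0.3 -1.3]
```

View pics/scene3.png

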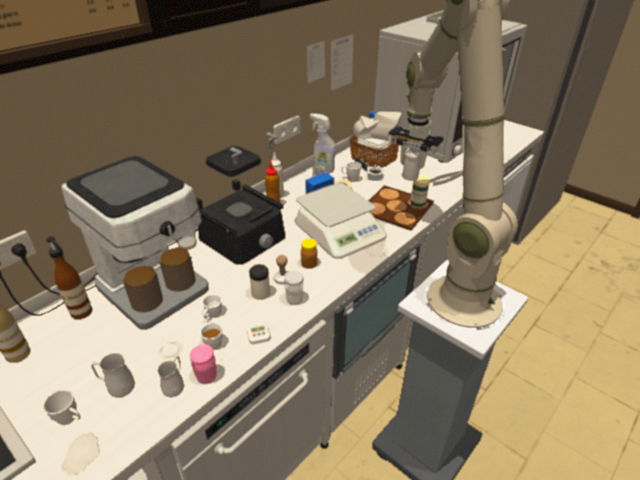

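View pics/top3.png

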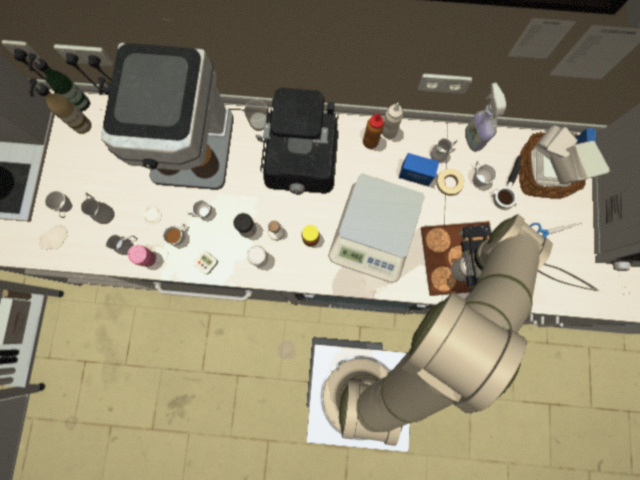

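>>> step_arm:
  targets:
    - [[0, 0, 0, -0.1, -0.1, 3, -1], [0, 0, 0, -0.1, -0.1, 8, -1], [0, 0, 0, -0.1, -0.1, 12.5, -1], [0, 0, 0, -0.1, -0.1, 16, -1], [0, 0, 0, -0.1, -0.1, 17.5, -1], [0, 0, 0, -0.1, -0.1, 18, -1], [0, 0, 0, -0.1, -0.1, 18, -1], [0, 0, 0, -0.1, -0.1, 18, -1]]

```text
time_s: 6.98
tool_pos: [0.4017, -0.2504, 0.0733]
tcp_rot: [0.001, 0.644, 0.765, 0.0]
ft_force: [-0.2, -0.5, -2.0]
grip_width: 0.0626
```

```bash
python3 -c "
from h import *
snap('scene','scene4');
delta(OBJ['NL'],.0668)
crop('scene4',350,140,460,240,'c8',6)
import cv2
d=load('top3')
# refine pick objs
crop('top3',225,200,335,285,'c9',7)"
```

```text
tcp [ 0.4016 -0.2504  0.0734] rot y deg 9.77 z [ 1.3e-03 -6.0e-04 -1.0e+00] delta cm [0.06 0.03 0.66] w 0.062 F [ 0.9  0.  -1.9]
```

View pics/c8.png

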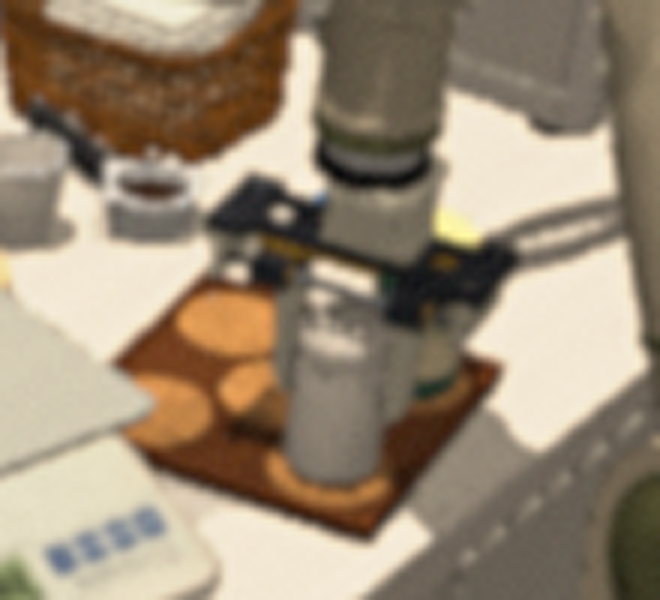

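>>> step_arm:
  targets:
    - [[0, 0, 0, 0, 0, 0.3, -1], [0, 0, 0, 0, 0, 0.5, -1], [0, 0, 0, 0, 0, 0.6, -1], [0, 0, 0, 0, 0, 0.6, -1], [0, 0, 0, 0, 0, 0.65, -1], [0, 0, 0, 0, 0, 0.65, -1]]

```text
time_s: 7.78
tool_pos: [0.401, -0.2506, 0.0667]
tcp_rot: [0.0, 0.645, 0.764, 0.0]
ft_force: [-1.5, 1.3, 10.7]
grip_width: 0.0622
```

>>> step_arm:
  targets:
    - [[0, 0, 0, 0, 0, -0.03, 0.3], [0, 0, 0, 0, 0, -0.03, 0.5], [0, 0, 0, 0, 0, -0.03, 0.5], [0, 0, 0, 0, 0, -1, 0.6], [0, 0, 0, 0, 0, -4, 0.6], [0, 0, 0, 0, 0, -9, 0.6], [0, 0, 0, 0, 0, -14, 1], [0, 0, 0, 0, 0, -18, 1]]

```text
time_s: 8.78
tool_pos: [0.4008, -0.2506, 0.2486]
tcp_rot: [0.001, 0.645, 0.765, 0.0]
ft_force: [0.8, 0.7, -0.4]
grip_width: 0.0898
```

```bash
python3 -c "
from h import *
delta(OBJ['black'],.25)"
```

```text
tcp [ 0.4008 -0.2506  0.2486] rot y deg 9.73 z [ 1.1e-03 -3.0e-04 -1.0e+00] delta cm [64.17 22.32 -0.15] w 0.0898 F [ 0.8  0.7 -0.4]
```

>>> step_arm:
  targets:
    - [[0, 0, 0, 2, 3, 0, 1], [0, 0, 0, 6, 7, 0, 1], [0, 0, 0, 11, 10, 0, 1], [0, 0, 0, 16.5, 12, 0, 1], [0, 0, 0, 22, 13.5, 0, 1], [0, 0, 0, 28, 14.5, 0, 1], [0, 0, 0, 34, 15.5, 0, 1], [0, 0, 0, 40, 16.5, 0, 1]]

```text
time_s: 9.78
tool_pos: [0.4956, 0.1735, 0.2469]
tcp_rot: [0.0, 0.645, 0.765, 0.0]
ft_force: [1.0, -0.3, -1.0]
grip_width: 0.0931
```

>>> step_arm:
  targets:
    - [[0, 0, 0, 6, 1.3, 0, 1], [0, 0, 0, 12, 2.8, 0, 1], [0, 0, 0, 18, 4.5, 2, 1], [0, 0, 0, 22.5, 5.5, 5, 1], [0, 0, 0, 24.2, 5.8, 9, 1], [0, 0, 0, 24.2, 5.8, 10, 1], [0, 0, 0, 24.2, 5.8, 10, 1], [0, 0, 0, 24.2, 5.8, 10, 1]]

```text
time_s: 10.78
tool_pos: [0.5133, 0.4189, 0.1481]
tcp_rot: [0.0, 0.645, 0.764, 0.001]
ft_force: [0.0, -1.0, -0.1]
grip_width: 0.093
```

```bash
python3 -c "
from h import *
snap('scene','scene5');snap('top','top5')
delta(OBJ['black'],.053)
crop('scene5',200,180,420,340,'c10',3)
crop('top5',410,210,520,305,'c11',6)"
```

```text
tcp [0.5131 0.4194 0.148 ] rot y deg 9.67 z [ 0.0017  0.0015 -1.    ] delta cm [ 0.02 -0.09  9.5 ] w 0.0931 F [-0.6  0.4 -0.3]
```

View pics/c10.png

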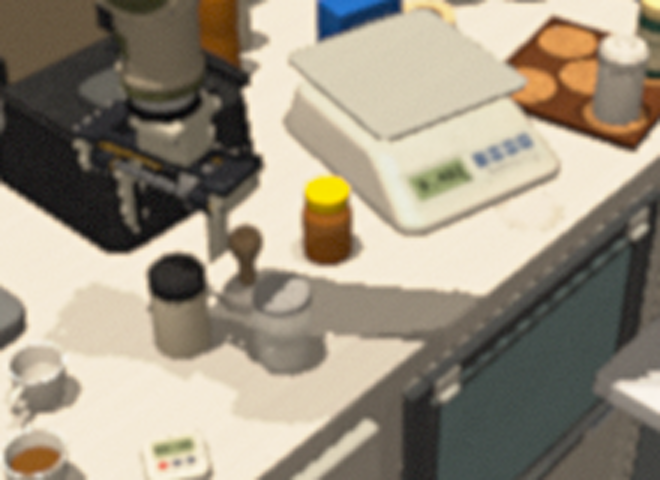

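View pics/c11.png

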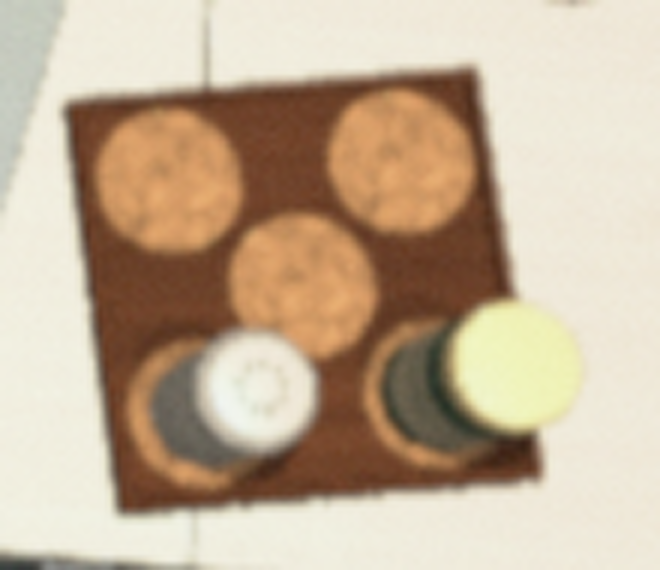

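```bash
python3 -c "
from h import *
print(ray('top5',*cp(263,388,410,210,6),.122))"
```

```text
[ 0.40162603 -0.25180735  0.122     ]
```

>>> step_arm:
  targets:
    - [[0, 0, 0, 0, -0.05, 2, 1], [0, 0, 0, 0, -0.05, 5, 1], [0, 0, 0, 0, -0.05, 8, 1], [0, 0, 0, 0, -0.05, 9.5, 1], [0, 0, 0, 0, -0.05, 9.5, 1], [0, 0, 0, 0, -0.05, 9.5, 1], [0, 0, 0, 0, -0.05, 9.5, 0], [0, 0, 0, 0, -0.05, 9.5, -1]]

```text
time_s: 11.88
tool_pos: [0.5119, 0.4203, 0.0519]
tcp_rot: [0.0, 0.644, 0.765, 0.001]
ft_force: [-0.0, 0.4, -0.4]
grip_width: 0.0773
```

>>> step_arm:
  targets:
    - [[0, 0, 0, 0, 0, 0, -1], [0, 0, 0, 0, 0, 0, -1], [0, 0, 0, 0, 0, 0, -1]]

```text
time_s: 12.25
tool_pos: [0.5119, 0.4201, 0.0514]
tcp_rot: [0.0, 0.644, 0.765, 0.0]
ft_force: [0.5, 0.4, 1.1]
grip_width: 0.0624
```

```bash
python3 -c "
from h import *
delta(OBJ['FR'],.25)"
```

```text
tcp [0.5119 0.4201 0.0514] rot y deg 9.74 z [ 5.e-04  3.e-04 -1.e+00] delta cm [-77.34  -8.98 -19.89] w 0.0624 F [0.5 0.4 1.1]
```

>>> step_arm:
  targets:
    - [[0, 0, 0, 0, 0, -2, -1], [0, 0, 0, 0, 0, -6, -1], [0, 0, 0, 0, 0, -11, -1], [0, 0, 0, -2, 0, -16, -1], [0, 0, 0, -6, -0.5, -19, -1], [0, 0, 0, -11.5, -1, -20, -1], [0, 0, 0, -17.5, -2, -20, -1], [0, 0, 0, -23.5, -3, -20, -1]]

```text
time_s: 13.25
tool_pos: [0.5214, 0.1812, 0.2524]
tcp_rot: [0.0, 0.644, 0.765, 0.001]
ft_force: [0.6, -0.4, -1.9]
grip_width: 0.0625
```

>>> step_arm:
  targets:
    - [[0, 0, 0, -6, -0.5, 0, -1], [0, 0, 0, -12, -1, 0, -1], [0, 0, 0, -18, -1.7, 0, -1], [0, 0, 0, -24, -2.3, 0, -1], [0, 0, 0, -30, -3, 0, -1], [0, 0, 0, -36, -3.8, 0, -1], [0, 0, 0, -42, -4.6, 0, -1], [0, 0, 0, -47, -5.3, 0, -1]]

```text
time_s: 14.25
tool_pos: [0.5485, -0.2914, 0.2523]
tcp_rot: [0.0, 0.645, 0.764, 0.0]
ft_force: [1.4, -0.3, -1.9]
grip_width: 0.0627
```

>>> step_arm:
  targets:
    - [[0, 0, 0, -4, -0.5, 0, -1], [0, 0, 0, -6.5, -0.6, 0, -1], [0, 0, 0, -6.8, -0.7, 0, -1], [0, 0, 0, -6.8, -0.7, 0, -1], [0, 0, 0, -6.8, -0.7, 0, -1]]

```text
time_s: 14.88
tool_pos: [0.554, -0.3556, 0.2513]
tcp_rot: [-0.0, 0.644, 0.765, 0.0]
ft_force: [0.5, 0.9, -1.7]
grip_width: 0.0627
```

```bash
python3 -c "
from h import *
delta(OBJ['FR'],.0654)"
```

```text
tcp [ 0.554  -0.3556  0.2513] rot y deg 9.84 z [-0.e+00  9.e-04 -1.e+00] delta cm [-0.2  -0.02 18.59] w 0.0627 F [ 0.5  0.9 -1.7]
```

>>> step_arm:
  targets:
    - [[0, 0, 0, -0.15, 0, 3, -1], [0, 0, 0, -0.15, 0, 8, -1], [0, 0, 0, -0.15, 0, 12.5, -1], [0, 0, 0, -0.15, 0, 16, -1], [0, 0, 0, -0.15, 0, 17.7, -1], [0, 0, 0, -0.15, 0, 18, -1], [0, 0, 0, -0.15, 0, 18, -1], [0, 0, 0, -0.15, 0, 18, -1]]

```text
time_s: 15.88
tool_pos: [0.5548, -0.359, 0.0726]
tcp_rot: [0.001, 0.644, 0.765, 0.0]
ft_force: [-0.8, -0.6, -1.7]
grip_width: 0.0622
```

```bash
python3 -c "
from h import *
delta(OBJ['FR'],.0654)"
```

```text
tcp [ 0.5548 -0.359   0.0726] rot y deg 9.75 z [ 0.0019 -0.001  -1.    ] delta cm [ 0.17 -0.03  0.72] w 0.0622 F [-0.8 -0.6 -1.7]
```

>>> step_arm:
  targets:
    - [[0, 0, 0, 0.1, 0, 0.2, -1], [0, 0, 0, 0.1, 0, 0.45, -1], [0, 0, 0, 0.1, 0, 0.6, -1], [0, 0, 0, 0.1, 0, 0.65, -1], [0, 0, 0, 0.1, 0, 0.7, -1], [0, 0, 0, 0.1, 0, 0.7, -1]]

```text
time_s: 16.62
tool_pos: [0.5542, -0.3578, 0.0651]
tcp_rot: [0.0, 0.644, 0.765, 0.0]
ft_force: [-1.9, 1.5, 7.7]
grip_width: 0.0627
```

>>> step_arm:
  targets:
    - [[0, 0, 0, 0, 0, -0.03, 0.3], [0, 0, 0, 0, 0, -0.03, 0.5], [0, 0, 0, 0, 0, -0.03, 0.6], [0, 0, 0, 0, 0, -1, 0.6], [0, 0, 0, 0, 0, -4, 0.6], [0, 0, 0, 0, 0, -9, 0.6], [0, 0, 0, 0, 0, -14, 1], [0, 0, 0, 0, 0, -18, 1]]

```text
time_s: 17.62
tool_pos: [0.5539, -0.3579, 0.2469]
tcp_rot: [0.001, 0.645, 0.765, 0.0]
ft_force: [0.9, 0.5, 0.0]
grip_width: 0.0896
```

```bash
python3 -c "
from h import *
delta(OBJ['sugar'],.25)"
```

```text
tcp [ 0.5539 -0.3579  0.2469] rot y deg 9.73 z [ 1.4e-03 -9.0e-04 -1.0e+00] delta cm [73.59 -1.74 -0.39] w 0.0896 F [0.9 0.5 0. ]
```

>>> step_arm:
  targets:
    - [[0, 0, 0, 3, 0, 0, 1], [0, 0, 0, 9, 0, 0, 1], [0, 0, 0, 15, 0, 0, 1], [0, 0, 0, 21, 0, 0, 1], [0, 0, 0, 27, 0, 0, 1], [0, 0, 0, 33, 0, 0, 1], [0, 0, 0, 39, 0, 0, 1], [0, 0, 0, 45, 0, 0, 1]]

```text
time_s: 18.62
tool_pos: [0.4773, 0.0876, 0.2449]
tcp_rot: [0.0, 0.645, 0.765, 0.001]
ft_force: [1.1, -0.6, -0.6]
grip_width: 0.093
```

>>> step_arm:
  targets:
    - [[0, 0, 0, 6, 0, 0, 1], [0, 0, 0, 12, -0.4, 0, 1], [0, 0, 0, 18, -0.8, 2, 1], [0, 0, 0, 24, -1.4, 5, 1], [0, 0, 0, 28.3, -1.7, 8, 1], [0, 0, 0, 28.6, -1.7, 10, 1], [0, 0, 0, 28.6, -1.7, 10, 1], [0, 0, 0, 28.6, -1.7, 10, 1]]

```text
time_s: 19.62
tool_pos: [0.4133, 0.3642, 0.1452]
tcp_rot: [0.0, 0.645, 0.764, 0.0]
ft_force: [-0.2, -0.4, 0.3]
grip_width: 0.0927
```

```bash
python3 -c "
from h import *
snap('scene','scene6');snap('top','top6')
delta(OBJ['sugar'],.053)
crop('scene6',200,160,450,340,'c12',3)
crop('top6',410,210,520,305,'c13',6)"
```

```text
tcp [0.4134 0.3644 0.1454] rot y deg 9.66 z [ 0.0013  0.0013 -1.    ] delta cm [ 0.01 -0.1   9.24] w 0.0931 F [-0.   1.   0.5]
```

View pics/c12.png

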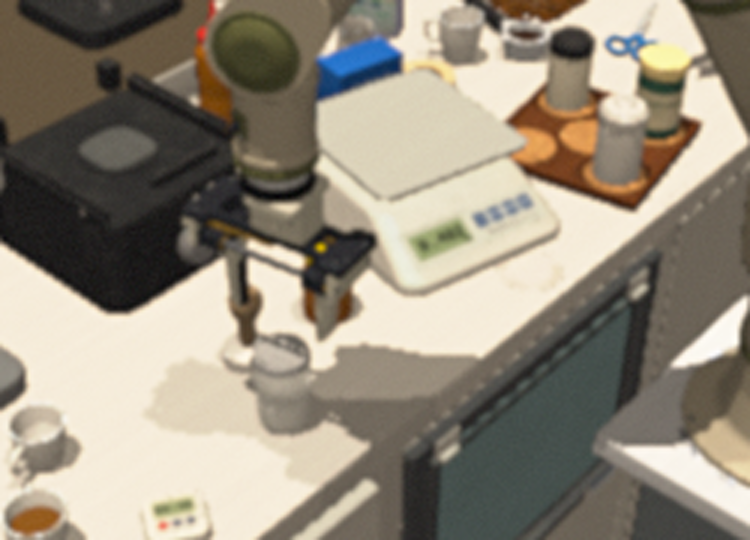

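View pics/c13.png

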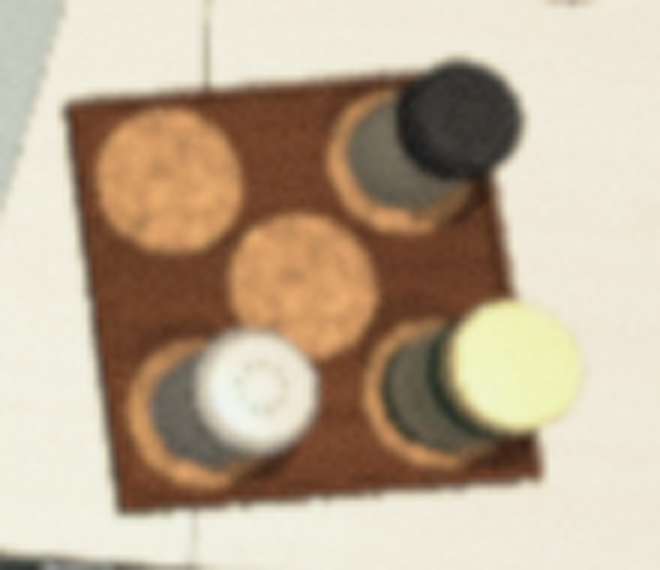

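```bash
python3 -c "
from h import *
print(ray('top6',*cp(460,120,410,210,6),.124))"
```

```text
[ 0.55231145 -0.35086217  0.124     ]
```

>>> step_arm:
  targets:
    - [[0, 0, 0, 0, -0.05, 2, 1], [0, 0, 0, 0, -0.05, 5, 1], [0, 0, 0, 0, -0.05, 8, 1], [0, 0, 0, 0, -0.05, 9.3, 1], [0, 0, 0, 0, -0.05, 9.3, 1], [0, 0, 0, 0, -0.05, 9.3, 1], [0, 0, 0, 0, -0.05, 9.3, 0], [0, 0, 0, 0, -0.05, 9.3, -1]]

```text
time_s: 20.72
tool_pos: [0.4123, 0.3651, 0.0518]
tcp_rot: [0.0, 0.644, 0.765, 0.001]
ft_force: [0.1, 0.2, 0.8]
grip_width: 0.0775
```

>>> step_arm:
  targets:
    - [[0, 0, 0, 0, 0, 0, -1], [0, 0, 0, 0, 0, 0, -1], [0, 0, 0, 0, 0, 0, -1]]

```text
time_s: 21.1
tool_pos: [0.4123, 0.3649, 0.0513]
tcp_rot: [0.0, 0.645, 0.765, 0.0]
ft_force: [1.9, 0.6, 3.1]
grip_width: 0.0613
```

```bash
python3 -c "
from h import *
delta(OBJ['FL'],.25)"
```

```text
tcp [0.4123 0.3649 0.0513] rot y deg 9.74 z [ 4.e-04  3.e-04 -1.e+00] delta cm [-60.39   1.76 -19.88] w 0.0613 F [1.9 0.6 3.1]
```

```bash
python3 - <<'E'
from h import *
def circ(tag,c,z,r):
    return np.array([proj(tag,(c[0]+r*np.cos(a),c[1]+r*np.sin(a),z)) for a in np.linspace(0,6.28,60)])
im=load('top6')['img'][210:305,410:520]; s=6; im=cv2.resize(im,None,fx=s,fy=s,interpolation=cv2.INTER_CUBIC)
def draw(c,z,r,col):
    p=circ('top6',c,z,r); p=((p-[410,210]+.5)*s-.5); cv2.polylines(im,[np.round(p*8).astype(np.int32)],True,col,1,cv2.LINE_AA,3)
for n,h in (("FR",.110),("NL",.110)):
    draw(OBJ[n],.014,.041,(255,0,0)); draw(OBJ[n],.014,.032,(0,255,0)); draw(OBJ[n],.014+h,.032,(0,0,255))
t=(.424,-.379); draw(t,.014,.041,(255,0,0)); draw(t,.014,.0335,(0,255,0)); draw(t,.131,.0335,(0,0,255))
cv2.imwrite('pics/ov1.png',im)
E
```

```text
(no output)
```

View pics/ov1.png

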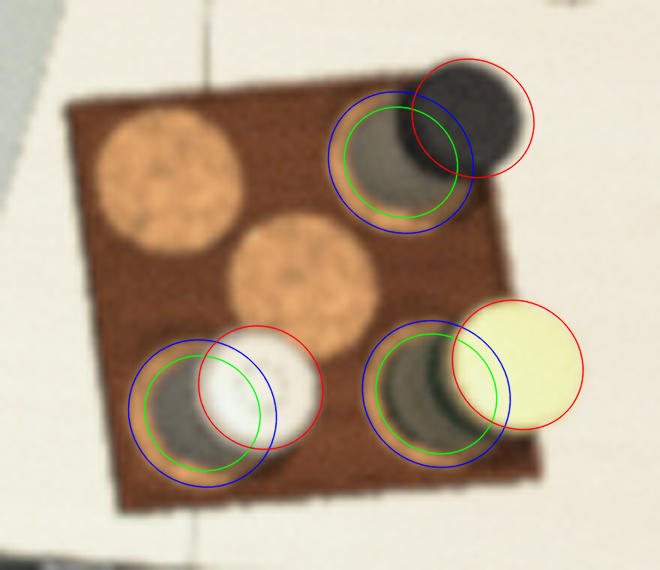

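```bash
cat >> h.py <<'E'
def overlay(tag,box,items,out,s=6,off=(0,0)):
    x0,y0,x1,y1=box
    im=load(tag)['img'][y0:y1,x0:x1]; im=cv2.resize(im,None,fx=s,fy=s,interpolation=cv2.INTER_CUBIC)
    for c,z,r,col in items:
        p=np.array([proj(tag,(c[0]+r*np.cos(a),c[1]+r*np.sin(a),z)) for a in np.linspace(0,6.28,60)])+off
        p=((p-[x0,y0]+.5)*s-.5); cv2.polylines(im,[np.round(p*8).astype(np.int32)],True,col,1,cv2.LINE_AA,3)
    cv2.imwrite(f'pics/{out}.png',im)
E
python3 - <<'E'
from h import *
it=[]
for n,h in (("FR",.110),("NL",.110)):
    it+=[(OBJ[n],.014,.041,(255,0,0)),(OBJ[n],.014,.032,(0,255,0)),(OBJ[n],.014+h,.032,(0,0,255))]
overlay('scene6',(365,165,435,235),it,'ov2',9,off=(1,1.3))
it=[]
for n,h in (("black",.110),("steel",.110),("sugar",.1)):
    it+=[(OBJ[n],.0,.032,(0,255,0)),(OBJ[n],.0+h,.032,(0,0,255))]
overlay('top0',(225,200,335,285),it,'ov3',7)
E
```

```text
(no output)
```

View pics/ov2.png

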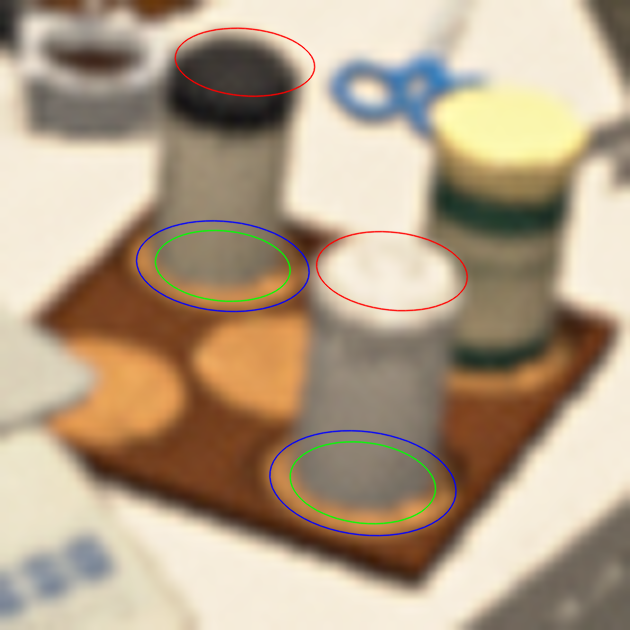

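View pics/ov3.png

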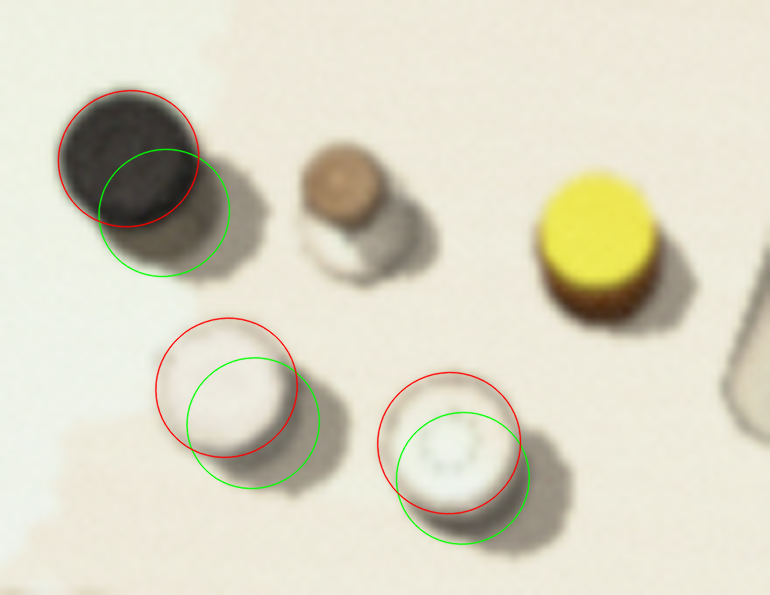

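```bash
python3 - <<'E'
from h import *
it=[]
for n,h in (("black",.110),("sugar",.1),("honey",.095)):
    r=.032 if n!="honey" else .03
    it+=[(OBJ[n],.0,r,(0,255,0)),(OBJ[n],.0+h,r,(0,0,255))]
overlay('scene3',(245,230,325,305),it,'ov4',9,off=(1,1.3))
it=[]
for n,h in (("FR",.110),("NL",.110)):
    it+=[(OBJ[n],.014,.041,(255,0,0)),(OBJ[n],.014,.0312,(0,255,0)),(OBJ[n],.014+h,.032,(0,0,255))]
overlay('top6',(460,210,510,260),it,'ov5',12)
E
```

```text
(no output)
```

View pics/ov4.png

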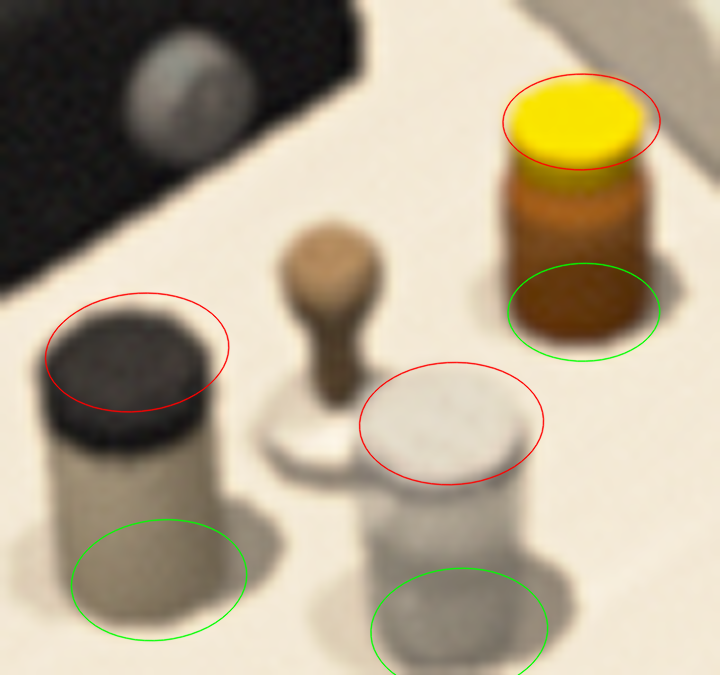

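View pics/ov5.png

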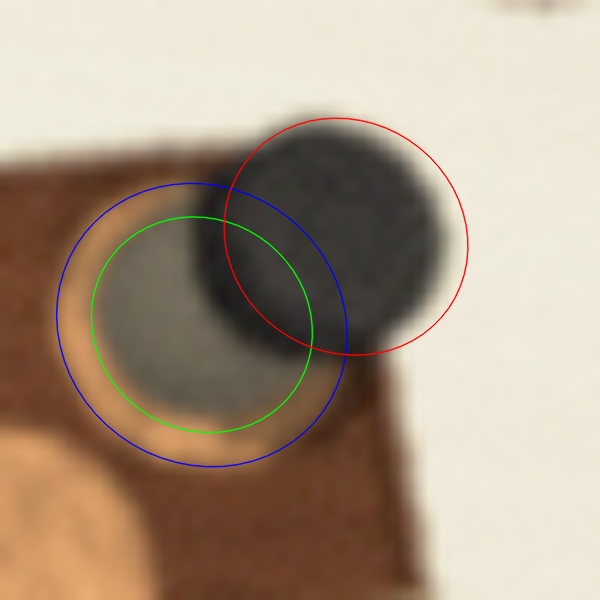

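```bash
cat >> h.py <<'E'
def edge(tag,a,b,n=81):
    """max-gradient position along pixel segment a->b"""
    im=cv2.GaussianBlur(load(tag)['img'].astype(np.float32),(0,0),.6)
    t=np.linspace(0,1,n);p=np.outer(1-t,a)+np.outer(t,b)
    v=cv2.remap(im,p[:,0].astype(np.float32)[None],p[:,1].astype(np.float32)[None],cv2.INTER_CUBIC)[0]
    g=np.linalg.norm(np.gradient(v,axis=0),axis=1);i=g.argmax();w=g[max(0,i-8):i+9];
    return (p[max(0,i-8):i+9]*w[:,None]).sum(0)/w.sum()
def azim(tag,px,off=(0,0)):
    d=load(tag);R=d["T"][:3,:3];o=-R.T@d["T"][:3,3]
    r=R.T@np.linalg.solve(d["K"],[px[0]-off[0],px[1]-off[1],1.]);return o,np.arctan2(r[1],r[0])
def axis(obs):
    """obs: list of (tag,leftpx,rightpx,off); least squares axis xy"""
    A=[];b=[]
    for tag,l,r,off in obs:
        o,a1=azim(tag,l,off);_,a2=azim(tag,r,off); m=np.arctan2(np.sin(a1)+np.sin(a2),np.cos(a1)+np.cos(a2))
        n=np.array([-np.sin(m),np.cos(m)]);A.append(n);b.append(n@o[:2])
        hw=abs(np.angle(np.exp(1j*(a1-a2))))/2
        A_=np.array(A);obs_hw=(o,hw)
    x=np.linalg.lstsq(np.array(A),np.array(b),rcond=None)[0]
    dia=[]
    for tag,l,r,off in obs:
        o,a1=azim(tag,l,off);_,a2=azim(tag,r,off);hw=abs(np.angle(np.exp(1j*(a1-a2))))/2
        dia.append(2000*np.sin(hw)*np.linalg.norm(x-o[:2]))
    return x.round(4),np.round(dia,1)
E
python3 - <<'E'
from h import *
def C4(U,V): return np.array(cp(U,V,245,230,9))
def C1(U,V): return np.array(cp(U,V,225,200,7))
S=(1,1.3)
# scene edges: segs
sc={}
for n,v,l,r in [("black cap",375,(20,65),(190,232)),("black body",510,(35,80),(205,245)),("sugar lid",430,(340,380),(505,550)),("honey body",250,(485,530),(630,675)),("honey lid",125,(490,530),(625,670)),("tamper knob",275,(265,300),(360,400))]:
    L=edge('scene3',C4(l[0],v),C4(l[1],v));R=edge('scene3',C4(r[0],v),C4(r[1],v))
    sc[n]=(L,R);print(n,L.round(2),R.round(2))
# top: nadir px of the top cam
d=load('top3');R=d["T"][:3,:3];nd=d["K"]@(R@np.array([0,0,-1.]));nd=nd[:2]/nd[2];print("nadir",nd)
# edges perpendicular to radial direction from nadir, through the given crop centre
def top(tag,c,rad):
    u=(c-nd)/np.linalg.norm(c-nd);p=np.array([-u[1],u[0]])
    return edge(tag,c+p*rad*.6,c+p*rad*1.5),edge(tag,c-p*rad*.6,c-p*rad*1.5)
tp={}
for n,c,rad in [("black",C1(128,158),10),("sugar",C1(226,387),10),("honey",C1(598,230),8.5),("tamper",C1(345,183),6),("steel",C1(449,443),10)]:
    tp[n]=top('top0',c,rad);print(n,tp[n])
for n,k in [("black","black cap"),("black","black body"),("sugar","sugar lid"),("honey","honey lid"),("honey","honey body"),("tamper","tamper knob")]:
    print(n,k,axis([('top0',*tp[n],(0,0)),('scene3',*sc[k],S)]),axis([('top0',*tp[n],(0,0)),('scene3',*sc[k],(0,0))]),OBJ.get(n))
E
```

```text
black cap [248.96 271.22] [268.   271.22]
black body [250.03 286.22] [269.95 286.22]
sugar lid [283.9  277.33] [303.92 277.33]
honey body [300.98 257.33] [316.98 257.33]
honey lid [301.03 243.44] [315.95 243.44]
tamper knob [275.77 260.11] [287.01 260.11]
nadir [316.61350754 334.20967401]
black (array([250.91843189, 216.83731352]), array([234.87384723, 227.39704962]))
sugar (array([264.72490715, 248.93233025]), array([248.04874087, 261.49032846]))
honey (array([319.01873916, 231.84253571]), array([300.97241227, 233.01515637]))
tamper (array([279.93855517, 223.31771057]), array([267.9559065 , 228.03986116]))
steel (array([298.6373206 , 258.97721503]), array([281.28135306, 265.76346813]))
black black cap (array([0.5162, 0.4225]), array([61.5, 59.6])) (array([0.5141, 0.4208]), array([61.1, 59.8])) (0.5124, 0.4196)
black black body (array([0.5161, 0.4224]), array([61.5, 64. ])) (array([0.5139, 0.4206]), array([61.1, 64.2])) (0.5124, 0.4196)
sugar sugar lid (array([0.413 , 0.3673]), array([65.8, 62.5])) (array([0.4108, 0.3653]), array([65.1, 62.7])) (0.4125, 0.3644)
honey honey lid (array([0.5035, 0.2038]), array([58.4, 51.4])) (array([0.4995, 0.2031]), array([57.6, 51.4])) (0.5009, 0.2034)
honey honey body (array([0.5022, 0.2036]), array([58.1, 56.3])) (array([0.4981, 0.2029]), array([57.4, 56.4])) (0.5009, 0.2034)
tamper tamper knob (array([0.5157, 0.3226]), array([41.7, 37.1])) (array([0.5128, 0.3211]), array([41.3, 37.2])) None
```

>>> step_arm:
  targets:
    - [[0, 0, 0, 0, 0, -2, -1], [0, 0, 0, 0, 0, -6, -1], [0, 0, 0, 0, 0, -11, -1], [0, 0, 0, -2, 0, -16, -1], [0, 0, 0, -6, 0.2, -19, -1], [0, 0, 0, -11.5, 0.4, -20, -1], [0, 0, 0, -17.5, 0.6, -20, -1], [0, 0, 0, -23.5, 0.8, -20, -1]]

```text
time_s: 22.1
tool_pos: [0.4594, 0.1328, 0.2512]
tcp_rot: [-0.0, 0.644, 0.765, 0.0]
ft_force: [0.7, -0.1, -2.3]
grip_width: 0.0616
```

>>> step_arm:
  targets:
    - [[0, 0, 0, -6, 0.2, 0, -1], [0, 0, 0, -12, 0.4, 0, -1], [0, 0, 0, -18, 0.5, 0, -1], [0, 0, 0, -24, 0.6, 0, -1], [0, 0, 0, -30, 0.8, 0, -1], [0, 0, 0, -34.5, 0.9, 0, -1], [0, 0, 0, -36.9, 0.9, 0, -1], [0, 0, 0, -37, 0.9, 0, -1]]

```text
time_s: 23.1
tool_pos: [0.5305, -0.2305, 0.2506]
tcp_rot: [-0.0, 0.646, 0.764, -0.001]
ft_force: [-0.9, 0.6, -1.7]
grip_width: 0.0613
```

>>> step_arm:
  targets:
    - [[0, 0, 0, 0, 0, 2, -1], [0, 0, 0, 0, 0, 4, -1], [0, 0, 0, 0, 0, 6, -1], [0, 0, 0, 0, 0, 6, -1], [0, 0, 0, 0, 0, 6, -1]]

```text
time_s: 23.72
tool_pos: [0.5314, -0.2281, 0.1916]
tcp_rot: [0.0, 0.644, 0.765, 0.0]
ft_force: [0.5, -0.0, -2.8]
grip_width: 0.0611
```

```bash
python3 -c "
from h import *
delta((.5318,-.2291),.0653)"
```

```text
tcp [ 0.5314 -0.2281  0.1916] rot y deg 9.78 z [ 2.e-04  2.e-04 -1.e+00] delta cm [-0.11  0.02 12.63] w 0.0611 F [ 0.5 -0.  -2.8]
```

>>> step_arm:
  targets:
    - [[0, 0, 0, -0.1, 0, 3, -1], [0, 0, 0, -0.1, 0, 7, -1], [0, 0, 0, -0.1, 0, 10, -1], [0, 0, 0, -0.1, 0, 11.5, -1], [0, 0, 0, -0.1, 0, 12, -1], [0, 0, 0, -0.1, 0, 12, -1], [0, 0, 0, -0.1, 0, 12, -1], [0, 0, 0, -0.1, 0, 12, -1]]

```text
time_s: 24.72
tool_pos: [0.5319, -0.2297, 0.0719]
tcp_rot: [0.001, 0.644, 0.765, 0.0]
ft_force: [-0.2, 0.7, -2.5]
grip_width: 0.0611
```

```bash
python3 -c "
from h import *
delta((.5318,-.2291),.0653)
snap('scene','scene7');crop('scene7',340,140,440,230,'c14',6)"
```

```text
tcp [ 0.5319 -0.2297  0.0719] rot y deg 9.75 z [ 1.3e-03 -4.0e-04 -1.0e+00] delta cm [0.06 0.   0.66] w 0.0611 F [-0.2  0.7 -2.5]
```

View pics/c14.png

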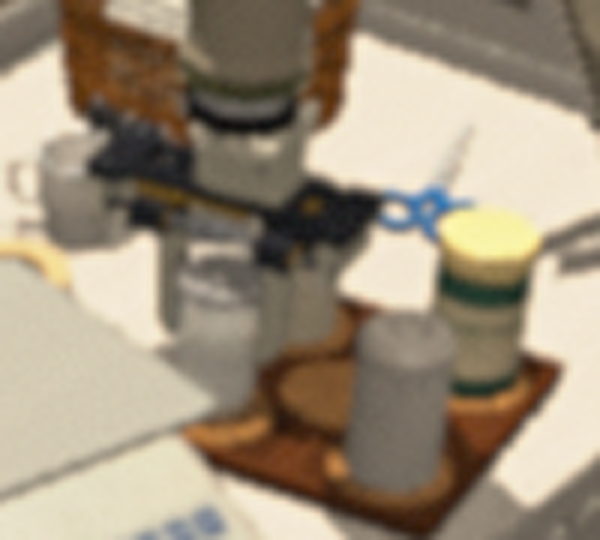

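>>> step_arm:
  targets:
    - [[0, 0, 0, 0.03, 0, 0.2, -1], [0, 0, 0, 0.03, 0, 0.4, -1], [0, 0, 0, 0.03, 0, 0.55, -1], [0, 0, 0, 0.03, 0, 0.62, -1], [0, 0, 0, 0.03, 0, 0.67, -1], [0, 0, 0, 0.03, 0, 0.67, -1]]

```text
time_s: 25.52
tool_pos: [0.5314, -0.2293, 0.0652]
tcp_rot: [0.0, 0.645, 0.765, 0.0]
ft_force: [-1.9, 1.0, 10.5]
grip_width: 0.0615
```

>>> step_arm:
  targets:
    - [[0, 0, 0, 0, 0, -0.03, 0.3], [0, 0, 0, 0, 0, -0.03, 0.5], [0, 0, 0, 0, 0, -0.03, 0.6], [0, 0, 0, 0, 0, -1, 0.6], [0, 0, 0, 0, 0, -4, 0.6], [0, 0, 0, 0, 0, -9, 0.6], [0, 0, 0, 0, 0, -14, 1], [0, 0, 0, 0, 0, -18, 1]]

```text
time_s: 26.52
tool_pos: [0.5314, -0.2295, 0.2471]
tcp_rot: [0.001, 0.645, 0.765, 0.0]
ft_force: [0.3, 0.5, -0.0]
grip_width: 0.0893
```

```bash
python3 -c "
from h import *
delta((.502,.2036),.25)"
```

```text
tcp [ 0.5314 -0.2295  0.2471] rot y deg 9.73 z [ 1.4e-03 -5.0e-04 -1.0e+00] delta cm [43.19  4.43 -0.32] w 0.0893 F [ 0.3  0.5 -0. ]
```

>>> step_arm:
  targets:
    - [[0, 0, 0, 3, 0.3, 0, 1], [0, 0, 0, 9, 1, 0, 1], [0, 0, 0, 15, 1.6, 0, 1], [0, 0, 0, 21, 2.2, 0, 1], [0, 0, 0, 27, 2.8, 0, 1], [0, 0, 0, 33, 3.4, 0, 1], [0, 0, 0, 39, 4, 0, 1], [0, 0, 0, 43.1, 4.4, 0, 1]]

```text
time_s: 27.52
tool_pos: [0.5011, 0.2059, 0.2449]
tcp_rot: [-0.0, 0.644, 0.765, 0.0]
ft_force: [-0.1, 0.2, 0.5]
grip_width: 0.093
```

>>> step_arm:
  targets:
    - [[0, 0, 0, 0, 0, 3, 1], [0, 0, 0, 0, 0, 7, 1], [0, 0, 0, 0, 0, 9.7, 1], [0, 0, 0, 0, 0, 9.7, 1], [0, 0, 0, 0, 0, 9.7, 1]]

```text
time_s: 28.15
tool_pos: [0.5023, 0.2028, 0.1485]
tcp_rot: [0.0, 0.645, 0.764, 0.0]
ft_force: [0.9, -0.6, 1.1]
grip_width: 0.0926
```

```bash
python3 -c "
from h import *
snap('scene','scene8');snap('top','top8')
delta((.502,.2036),.053)
crop('scene8',250,160,450,310,'c15',4)
crop('top8',410,210,520,305,'c16',6)"
```

```text
tcp [0.5025 0.2031 0.1488] rot y deg 9.74 z [ 0.0018  0.0011 -1.    ] delta cm [ 0.05 -0.06  9.58] w 0.0928 F [-0.4 -0.3 -0.1]
```

View pics/c15.png

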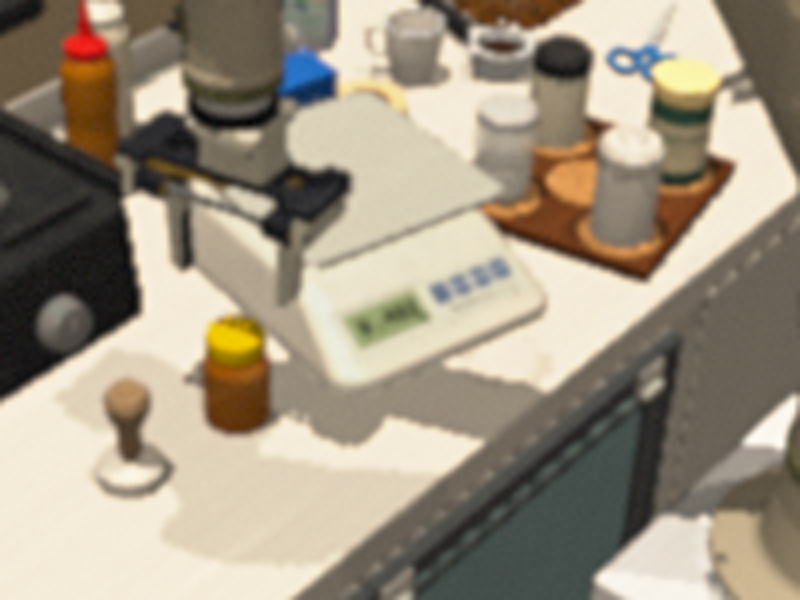

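View pics/c16.png

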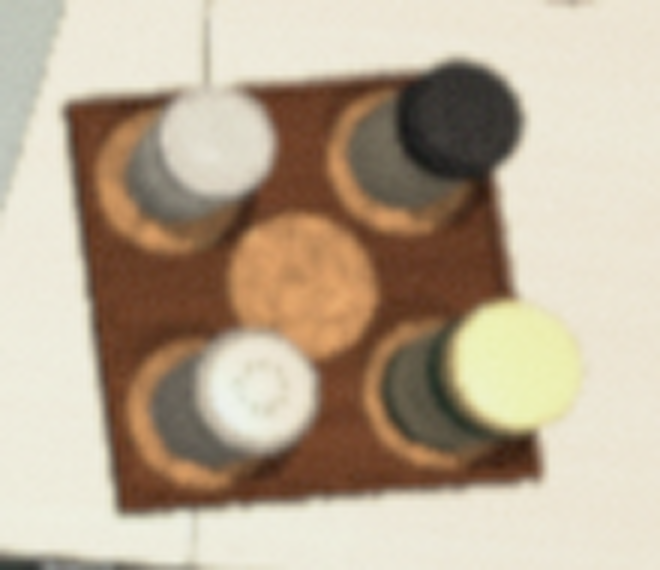

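```bash
python3 - <<'E'
from h import *
it=[]
for n,h in (("FR",.110),("NL",.110),("FL",.1)):
    it+=[(OBJ[n],.014,.041,(255,0,0)),(OBJ[n],.014,.0312,(0,255,0)),(OBJ[n],.014+h,.032,(0,0,255))]
overlay('scene8',(365,165,440,230),it,'ov6',10,off=(1,1.3))
overlay('top8',(420,215,480,275),it,'ov7',10)
E
```

```text
(no output)
```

View pics/ov6.png

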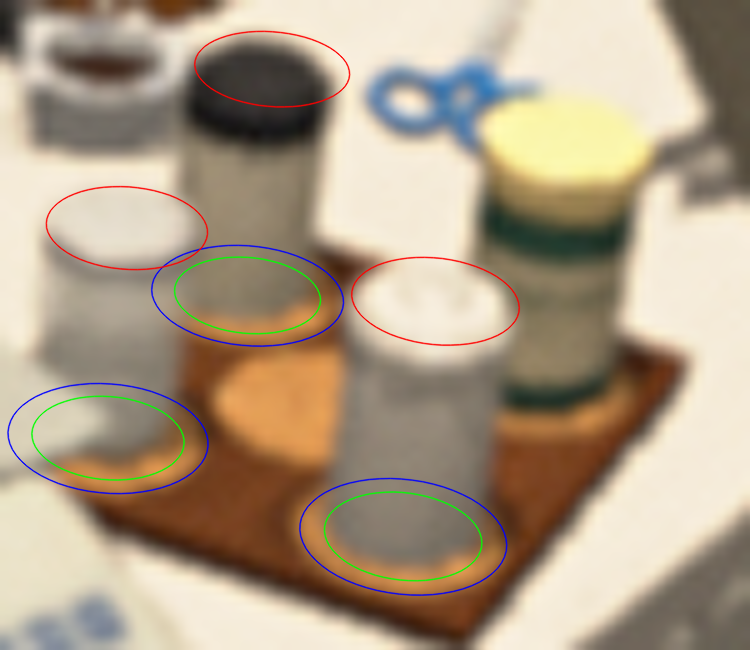

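View pics/ov7.png

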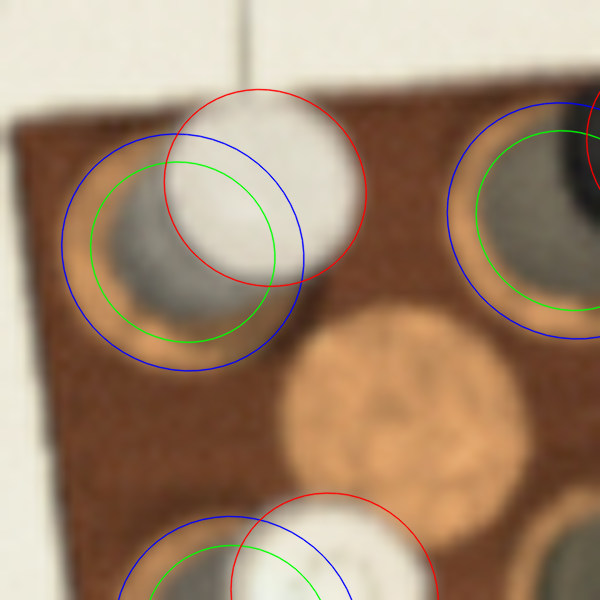

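```bash
python3 - <<'E'
from h import *
S=(1,1.3)
def C(U,V): return np.array(cp(U,V,365,165,10))
nd=np.array([316.61,334.21])
def top(tag,c,rad):
    u=(c-nd)/np.linalg.norm(c-nd);p=np.array([-u[1],u[0]])
    return edge(tag,c+p*rad*.7,c+p*rad*1.4),edge(tag,c-p*rad*.7,c-p*rad*1.4)
sc={}
for n,v,l,r in [("black",95,(165,210),(310,355)),("sugar",235,(25,65),(185,220)),("steel",305,(330,370),(495,540)),("tin",145,(455,500),(630,670))]:
    sc[n]=(edge('scene8',C(l[0],v),C(l[1],v)),edge('scene8',C(r[0],v),C(r[1],v)))
for n,c,rad,ref in [("black",(462,120),10.4,"FR"),("sugar",(218,142),9.7,"FL"),("steel",(259,392),10,"NL"),("tin",(516,365),10.8,None)]:
    t=top('top8',np.array(cp(*c,410,210,6)),rad)
    print(n,axis([('top8',*t,(0,0)),('scene8',*sc[n],S)]),OBJ.get(ref,(.424,-.379)),np.round(sc[n],1).tolist(),np.round(t,1).tolist())
E
```

```text
black (array([ 0.5772, -0.3862]), array([67.4, 63. ])) (0.5542, -0.3574) [[383.0, 174.1], [398.0, 174.1]] [[492.0, 238.3], [481.3, 221.0]]
sugar (array([ 0.5397, -0.2313]), array([68.5, 63.3])) (0.5318, -0.2274) [[368.0, 188.1], [384.0, 188.0]] [[452.0, 241.0], [438.7, 224.0]]
steel (array([ 0.3511, -0.157 ]), array([48.7, 52.9])) (0.4018, -0.2498) [[400.0, 195.1], [415.0, 195.1]] [[456.7, 284.1], [448.4, 265.0]]
tin (array([ 0.4313, -0.3926]), array([65.9, 67.3])) (0.424, -0.379) [[413.0, 179.1], [430.0, 179.1]] [[499.0, 280.0], [491.9, 260.0]]
```

>>> step_arm:
  targets:
    - [[0, 0, 0, 0.05, 0, 2, 1], [0, 0, 0, 0.05, 0, 5, 1], [0, 0, 0, 0.05, 0, 8, 1], [0, 0, 0, 0.05, 0, 9.5, 1], [0, 0, 0, 0.05, 0, 9.5, 1], [0, 0, 0, 0.05, 0, 9.5, 1], [0, 0, 0, 0.05, 0, 9.5, 0], [0, 0, 0, 0.05, 0, 9.5, -1]]

```text
time_s: 29.25
tool_pos: [0.502, 0.2037, 0.0531]
tcp_rot: [0.0, 0.644, 0.765, 0.001]
ft_force: [-0.1, 0.3, -0.3]
grip_width: 0.0779
```

>>> step_arm:
  targets:
    - [[0, 0, 0, 0, 0, 0, -1], [0, 0, 0, 0, 0, 0, -1], [0, 0, 0, 0, 0, 0, -1]]

```text
time_s: 29.62
tool_pos: [0.5012, 0.2034, 0.0525]
tcp_rot: [-0.0, 0.644, 0.765, -0.0]
ft_force: [-2.4, -0.1, 5.4]
grip_width: 0.0589
```

```bash
python3 -c "
from h import *
delta(OBJ['C'],.25)"
```

```text
tcp [0.5012 0.2034 0.0525] rot y deg 9.75 z [-9.e-04  0.e+00 -1.e+00] delta cm [-49.57 -10.89 -19.75] w 0.0589 F [-2.4 -0.1  5.4]
```

>>> step_arm:
  targets:
    - [[0, 0, 0, 0, 0, -2, -1], [0, 0, 0, 0, 0, -6, -1], [0, 0, 0, 0, 0, -11, -1], [0, 0, 0, -1, 0, -16, -1], [0, 0, 0, -4, -0.5, -19, -1], [0, 0, 0, -9, -1.5, -20, -1], [0, 0, 0, -15, -2.8, -20, -1], [0, 0, 0, -21, -4.2, -20, -1]]

```text
time_s: 30.62
tool_pos: [0.4955, -0.0122, 0.2524]
tcp_rot: [0.0, 0.644, 0.765, 0.0]
ft_force: [1.9, -0.7, -4.6]
grip_width: 0.0588
```

>>> step_arm:
  targets:
    - [[0, 0, 0, -6, -1.4, 0, -1], [0, 0, 0, -12, -2.8, 0, -1], [0, 0, 0, -18, -4.2, 0, -1], [0, 0, 0, -24, -5.6, 0, -1], [0, 0, 0, -27.5, -6.5, 0, -1], [0, 0, 0, -28.6, -6.7, 0, -1], [0, 0, 0, -28.6, -6.7, 1, -1], [0, 0, 0, -28.6, -6.7, 1, -1]]

```text
time_s: 31.62
tool_pos: [0.4781, -0.3018, 0.2411]
tcp_rot: [-0.001, 0.644, 0.765, 0.0]
ft_force: [0.3, 0.8, -3.1]
grip_width: 0.0588
```

>>> step_arm:
  targets:
    - [[0, 0, 0, 0, 0, 0, -1], [0, 0, 0, 0, 0, 0, -1], [0, 0, 0, 0, 0, 0, -1]]

```text
time_s: 32.0
tool_pos: [0.4785, -0.3035, 0.2426]
tcp_rot: [0.0, 0.644, 0.765, 0.0]
ft_force: [-0.5, 0.4, -4.3]
grip_width: 0.0589
```

```bash
python3 -c "
from h import *
delta(OBJ['C'],.0665)"
```

```text
tcp [ 0.4785 -0.3035  0.2426] rot y deg 9.79 z [ 4.e-04 -0.e+00 -1.e+00] delta cm [ 0.   -0.05 17.61] w 0.0589 F [-0.5  0.4 -4.3]
```

>>> step_arm:
  targets:
    - [[0, 0, 0, 0, 0, 3, -1], [0, 0, 0, 0, 0, 7, -1], [0, 0, 0, 0, 0, 11, -1], [0, 0, 0, 0, 0, 14, -1], [0, 0, 0, 0, 0, 16, -1], [0, 0, 0, 0, 0, 17, -1], [0, 0, 0, 0, 0, 17, -1], [0, 0, 0, 0, 0, 17, -1]]

```text
time_s: 33.0
tool_pos: [0.4786, -0.3042, 0.0732]
tcp_rot: [0.001, 0.645, 0.765, 0.0]
ft_force: [-0.0, -0.3, -3.0]
grip_width: 0.0587
```

```bash
python3 -c "
from h import *
delta(OBJ['C'],.0665)
snap('scene','scene9');crop('scene9',340,140,440,230,'c17',6)"
```

```text
tcp [ 0.4786 -0.3042  0.0732] rot y deg 9.74 z [ 1.1e-03 -6.0e-04 -1.0e+00] delta cm [ 0.07 -0.05  0.67] w 0.0587 F [-0.  -0.3 -3. ]
```

View pics/c17.png

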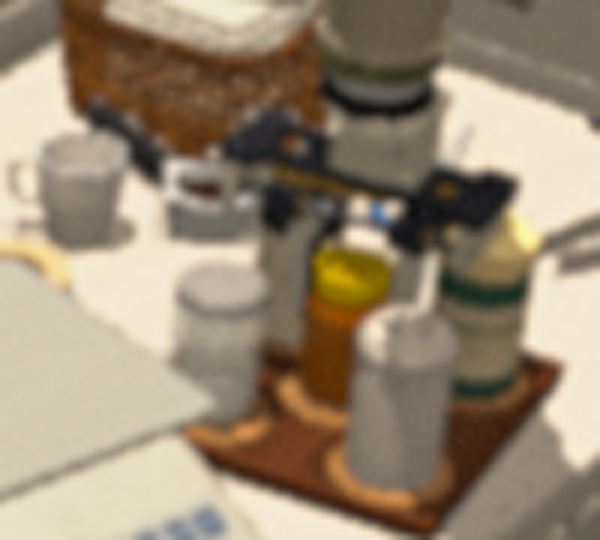

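Honey hovers over the centre pad with all neighbours standing. Setting it down.

>>> step_arm:
  targets:
    - [[0, 0, 0, 0.05, -0.05, 0.2, -1], [0, 0, 0, 0.05, -0.05, 0.4, -1], [0, 0, 0, 0.05, -0.05, 0.55, -1], [0, 0, 0, 0.05, -0.05, 0.62, -1], [0, 0, 0, 0.05, -0.05, 0.67, -1], [0, 0, 0, 0.05, -0.05, 0.67, -1]]

```text
time_s: 33.8
tool_pos: [0.4776, -0.3035, 0.0665]
tcp_rot: [0.0, 0.645, 0.765, 0.0]
ft_force: [-2.2, 2.5, 8.0]
grip_width: 0.059
```

>>> step_arm:
  targets:
    - [[0, 0, 0, 0, 0, -0.03, 0.3], [0, 0, 0, 0, 0, -0.03, 0.45], [0, 0, 0, 0, 0, -0.03, 0.5], [0, 0, 0, 0, 0, -1, 0.5], [0, 0, 0, 0, 0, -4, 0.5], [0, 0, 0, 0, 0, -9, 0.5], [0, 0, 0, 0, 0, -14, 0.5], [0, 0, 0, 0, 0, -18, 0.5]]

```text
time_s: 34.8
tool_pos: [0.4775, -0.3037, 0.2483]
tcp_rot: [0.001, 0.645, 0.765, 0.0]
ft_force: [0.1, -0.2, 0.5]
grip_width: 0.0695
```

>>> step_arm:
  targets:
    - [[0, 0, 0, 3, 0, 0, 0.5], [0, 0, 0, 9, 0, 0, 0.5], [0, 0, 0, 15, 0, 0, 0.5], [0, 0, 0, 21, 0, 0, 0.5], [0, 0, 0, 27, 0, 0, 1], [0, 0, 0, 32, 0, 0, 1], [0, 0, 0, 33, 0, 0, 1], [0, 0, 0, 33, 0, 0, 1]]

```text
time_s: 35.8
tool_pos: [0.4219, 0.0219, 0.2461]
tcp_rot: [0.0, 0.644, 0.765, 0.0]
ft_force: [-0.2, -0.6, -1.3]
grip_width: 0.0926
```

```bash
python3 - <<'E'
from h import *
snap('scene','scene10');snap('top','top10');delta(OBJ['C'])
it=[]
for n,h in (("FR",.110),("NL",.110),("FL",.1),("C",.095)):
    r=.03 if n=="C" else .032
    it+=[(OBJ[n],.014,.041,(255,0,0)),(OBJ[n],.014+h,r,(0,0,255))]
overlay('top10',(410,210,520,305),it,'ov8',6)
overlay('scene10',(365,165,440,230),[],'c18',10)
E
```

```text
tcp [0.4221 0.0205 0.246 ] rot y deg 9.65 z [ 6.e-04 -2.e-04 -1.e+00] delta cm [-3.289e+01  8.000e-02  1.000e-02] w 0.093 F [-1.   0.2 -0.4]
```

View pics/ov8.png

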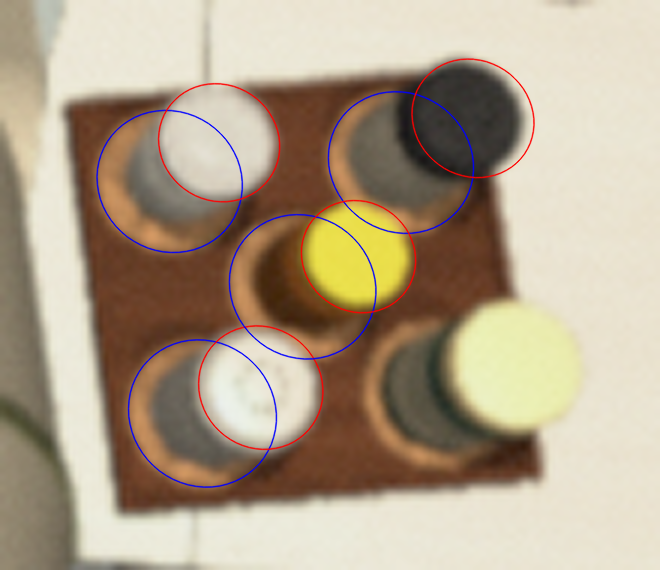

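View pics/c18.png

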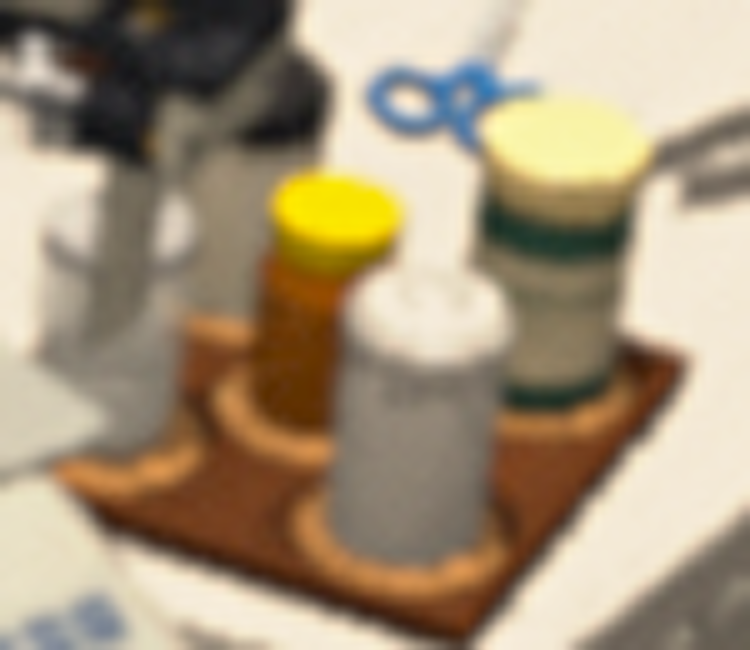

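View pics/scene10.png

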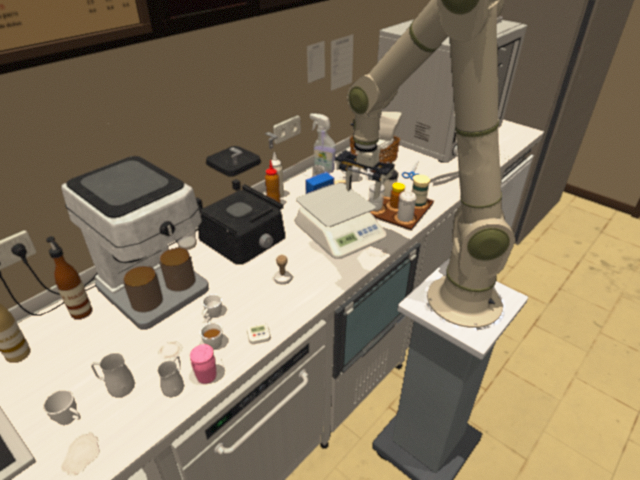

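```bash
python3 -c "
from h import *
delta(OBJ['FR'],.25)"
```

```text
tcp [0.4221 0.0205 0.246 ] rot y deg 9.65 z [ 6.e-04 -2.e-04 -1.e+00] delta cm [-39.47   6.69  -0.38] w 0.093 F [-1.   0.2 -0.4]
```

The black-capped shaker looks about 4 mm left of its pad centre, while the others fit. There is plenty of time, so I'll re-grasp it and shift it.

>>> step_arm:
  targets:
    - [[0, 0, 0, -3, 1.5, -0.5, 1], [0, 0, 0, -9, 3.5, -0.5, 1], [0, 0, 0, -15, 5, -0.5, 1], [0, 0, 0, -21, 6, -0.5, 1], [0, 0, 0, -27, 6.5, -0.5, 1], [0, 0, 0, -33, 6.7, -0.5, 1], [0, 0, 0, -38, 6.7, -0.5, 1], [0, 0, 0, -39.2, 6.7, -0.5, 1]]

```text
time_s: 36.9
tool_pos: [0.5521, -0.3593, 0.2506]
tcp_rot: [0.001, 0.647, 0.762, -0.001]
ft_force: [0.0, 1.3, -0.4]
grip_width: 0.093
```

>>> step_arm:
  targets:
    - [[0, 0, 0, 0, 0, 3, 1], [0, 0, 0, 0, 0, 6, 1], [0, 0, 0, 0, 0, 8, 1], [0, 0, 0, 0, 0, 8, 1], [0, 0, 0, 0, 0, 8, 1], [0, 0, 0, 0, 0, 8, 1]]

```text
time_s: 37.65
tool_pos: [0.5546, -0.3536, 0.1719]
tcp_rot: [0.001, 0.644, 0.765, 0.0]
ft_force: [-0.0, -0.2, 0.4]
grip_width: 0.0928
```

```bash
python3 -c "
from h import *
delta((.5542,-.3575),.0651)"
```

```text
tcp [ 0.5546 -0.3536  0.1719] rot y deg 9.75 z [ 1.6e-03 -8.0e-04 -1.0e+00] delta cm [-0.37 -0.13 10.68] w 0.0928 F [-0.  -0.2  0.4]
```

>>> step_arm:
  targets:
    - [[0, 0, 0, 0, -0.1, 2, 1], [0, 0, 0, 0, -0.1, 5, 1], [0, 0, 0, 0, -0.1, 8, 1], [0, 0, 0, 0, -0.1, 10, 1], [0, 0, 0, 0, -0.1, 10.5, 1], [0, 0, 0, 0, -0.1, 10.5, 1], [0, 0, 0, 0, -0.1, 10.5, 0], [0, 0, 0, 0, -0.1, 10.5, -1]]

```text
time_s: 38.65
tool_pos: [0.5536, -0.3536, 0.0666]
tcp_rot: [0.001, 0.644, 0.765, 0.0]
ft_force: [-0.2, -0.4, -0.2]
grip_width: 0.0774
```

>>> step_arm:
  targets:
    - [[0, 0, 0, 0, 0, 0, -1], [0, 0, 0, 0, 0, 0, -1], [0, 0, 0, 0, 0, 0, -1], [0, 0, 0, 0, 0, 0, -1]]

```text
time_s: 39.15
tool_pos: [0.5536, -0.3535, 0.066]
tcp_rot: [0.0, 0.644, 0.765, 0.0]
ft_force: [0.4, 0.6, 4.4]
grip_width: 0.0624
```

```bash
python3 -c "
from h import *
delta((.5542,-.3575),.0651)"
```

```text
tcp [ 0.5536 -0.3535  0.066 ] rot y deg 9.75 z [ 7.e-04 -2.e-04 -1.e+00] delta cm [-0.41 -0.01  0.09] w 0.0624 F [0.4 0.6 4.4]
```

>>> step_arm:
  targets:
    - [[0, 0, 0, 0, 0, -0.4, -1], [0, 0, 0, 0, 0, -0.8, -1], [0, 0, 0, -0.2, 0, -0.8, -1], [0, 0, 0, -0.35, 0, -0.8, -1], [0, 0, 0, -0.35, 0, -0.8, -1], [0, 0, 0, -0.35, 0, -0.8, -1]]

```text
time_s: 39.9
tool_pos: [0.5537, -0.3568, 0.0736]
tcp_rot: [-0.0, 0.644, 0.765, -0.0]
ft_force: [0.3, -1.0, -1.9]
grip_width: 0.0623
```

```bash
python3 -c "
from h import *
delta((.5536,-.357),.066)"
```

```text
tcp [ 0.5537 -0.3568  0.0736] rot y deg 9.74 z [-1.e-04  1.e-04 -1.e+00] delta cm [-0.01 -0.02  0.76] w 0.0623 F [ 0.3 -1.  -1.9]
```

>>> step_arm:
  targets:
    - [[0, 0, 0, 0, 0, 0.3, -1], [0, 0, 0, 0, 0, 0.55, -1], [0, 0, 0, 0, 0, 0.68, -1], [0, 0, 0, 0, 0, 0.74, -1], [0, 0, 0, 0, 0, 0.78, -1], [0, 0, 0, 0, 0, 0.78, -1]]

```text
time_s: 40.65
tool_pos: [0.5538, -0.3569, 0.066]
tcp_rot: [0.0, 0.645, 0.765, 0.0]
ft_force: [0.1, -0.5, -1.0]
grip_width: 0.0625
```

>>> step_arm:
  targets:
    - [[0, 0, 0, 0, 0, 0.05, -1], [0, 0, 0, 0, 0, 0.08, -1], [0, 0, 0, 0, 0, 0.08, -1]]

```text
time_s: 41.02
tool_pos: [0.5539, -0.357, 0.066]
tcp_rot: [0.0, 0.644, 0.765, 0.0]
ft_force: [-1.8, 0.9, 6.9]
grip_width: 0.0622
```

>>> step_arm:
  targets:
    - [[0, 0, 0, 0, 0, -0.03, 0.3], [0, 0, 0, 0, 0, -0.03, 0.5], [0, 0, 0, 0, 0, -0.03, 0.6], [0, 0, 0, 0, 0, -1, 0.6], [0, 0, 0, 0, 0, -4, 0.6], [0, 0, 0, 0, 0, -9, 0.6], [0, 0, 0, 0, 0, -14, 0.6], [0, 0, 0, 0, 0, -18, 0.6]]

```text
time_s: 42.02
tool_pos: [0.5538, -0.3572, 0.248]
tcp_rot: [0.001, 0.645, 0.765, 0.0]
ft_force: [0.0, -0.1, 0.5]
grip_width: 0.0741
```

>>> step_arm:
  targets:
    - [[0, 0, 0, 3, 0, 0, 1], [0, 0, 0, 9, 0, 0, 1], [0, 0, 0, 15, 0, 0, 1], [0, 0, 0, 21, 0, 0, 1], [0, 0, 0, 27, 0, 0, 1], [0, 0, 0, 33, 0, 0, 1], [0, 0, 0, 39, 0, 0, 1], [0, 0, 0, 45, 0, 0, 1]]

```text
time_s: 43.02
tool_pos: [0.4772, 0.0884, 0.2459]
tcp_rot: [0.0, 0.645, 0.765, 0.001]
ft_force: [1.4, 0.1, 0.8]
grip_width: 0.093
```

>>> step_arm:
  targets:
    - [[0, 0, 0, 6, 0, 0, 1], [0, 0, 0, 10, 0, 0, 1], [0, 0, 0, 10, 0, 0, 1], [0, 0, 0, 10, 0, 0, 1], [0, 0, 0, 10, 0, 0, 1]]

```text
time_s: 43.65
tool_pos: [0.461, 0.1837, 0.2454]
tcp_rot: [0.0, 0.645, 0.764, 0.0]
ft_force: [0.2, 0.3, -0.5]
grip_width: 0.0929
```

```bash
python3 - <<'E'
from h import *
snap('scene','scene11');snap('top','top11');delta(OBJ['C'])
it=[]
for n,h in (("FR",.110),("NL",.110),("FL",.1),("C",.095)):
    r=.03 if n=="C" else .032
    it+=[(OBJ[n],.014,.041,(255,0,0)),(OBJ[n],.014+h,r,(0,0,255))]
overlay('top11',(410,210,520,305),it,'ov9',6)
overlay('scene11',(365,165,440,230),it,'ov10',10,off=(1,1.3))
E
```

```text
tcp [0.461  0.184  0.2453] rot y deg 9.62 z [ 2.e-04  1.e-04 -1.e+00] delta cm [-4.836e+01 -6.470e+00 -1.000e-02] w 0.0927 F [-0.3 -0.2 -0.1]
```

View pics/ov9.png

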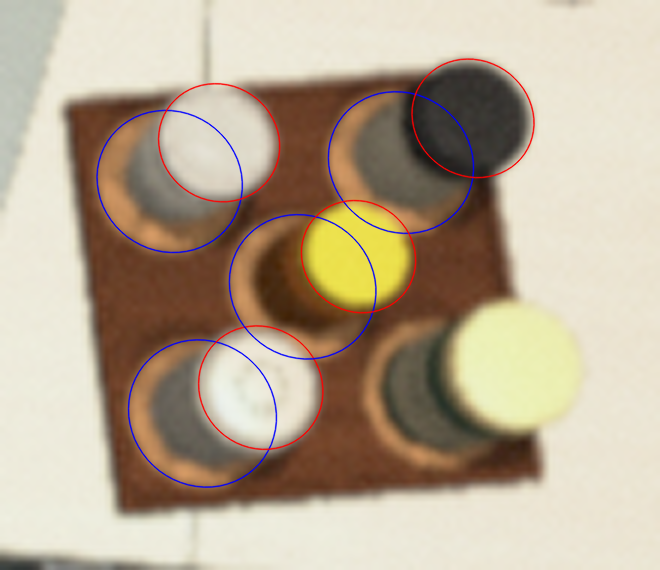

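View pics/ov10.png

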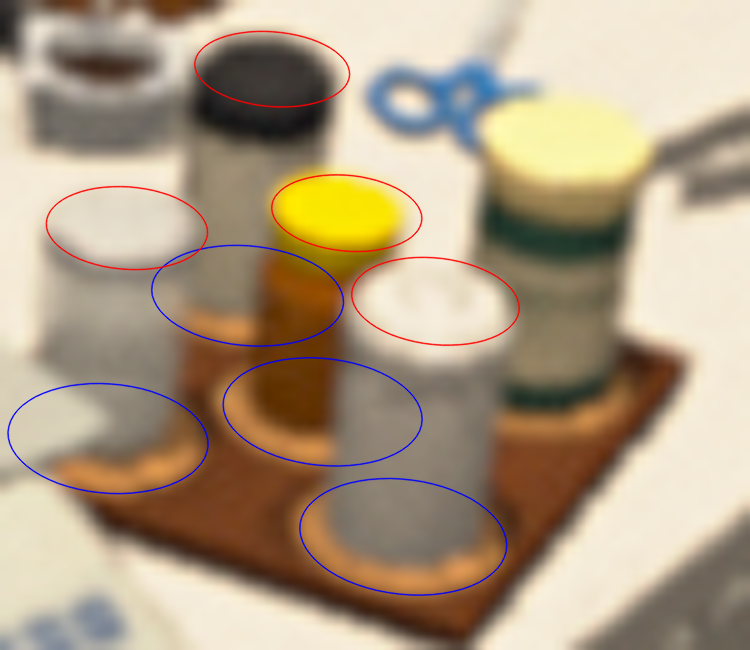

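View pics/top11.png

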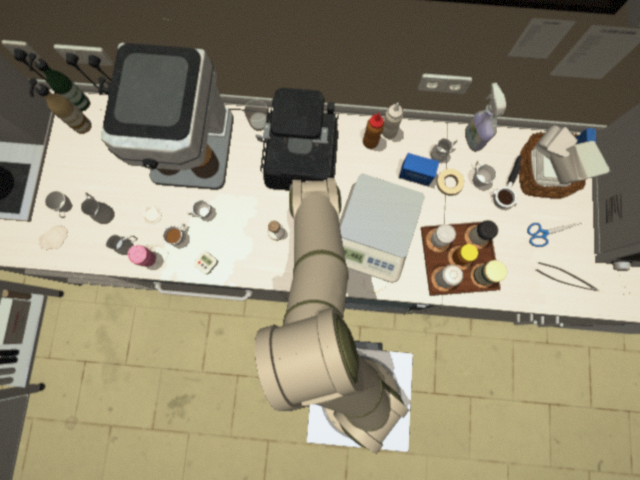

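All four stand on their pads; the tin (top at 495,271) and the tamper (275,230) haven't moved, and the gripper is clear. Handing in.

```bash
python3 -c "
from station import ctrl
print(ctrl.job_done())"
```

```text
the job is handed in; nothing more can be done
None
```

The tray is finished and the job was handed in at about 44 s. The green tin stands on the near-right corner, and the other pads were filled around it:

- **Steel-capped shaker:** near-left corner, in the tin's row.
- **Black-capped shaker:** far-right corner, directly behind the tin.
- **Sugar jar:** far-left corner, diagonally across from the tin.
- **Honey jar:** centre pad.

Each was lowered until the wrist read about 7–11 N of upward force, then released and the gripper lifted straight up. The first check showed the black-capped shaker about 4 mm to the left of its pad centre. I picked it up again and moved it 3.5 mm.

**Last checks:** In the final pictures everything stands upright, the tamper and tin have not moved, and the gripper is clear. In the top view the cap outlines match the expected positions to about 1–3 mm.

**Disagreements:**
- The scene camera still shows the black-capped shaker's cap a few mm left of where it should be.
- The sugar jar's base looked off-centre from above although its lid was centred. I took that to be a narrower glass foot.
- Combining the two cameras gave no reliable check over the tray, because they look at it from nearly the same direction. I relied on the outlines in the top view instead.

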